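# Find the heavy side of a bowl blank on the lathe and hold it down

## Task

The round wooden blank on the lathe looks even but is heavier on one side, and the belt's drag keeps it from settling by itself: turn it by hand at its rim and feel where the heavy side is. Then turn it until the heavy side is straight down and finish while still holding the blank firmly and still at the rim, so that the top can be marked for the counterweight. Leave the steel bar, the tin, the jar and the bowl on and beside the lathe where they are.

Things in the scene. Friction and masses are not known exactly. Their poses are not given: they have to be found in the camera images.
- blank_center (a point): centre of the bowl blank: a plain wooden disc, 200 mm across, 45 mm thick (22.5 mm either side of this point), upright on a lathe spindle 210 mm above the bench. This frame does not turn with it: y runs along the spindle to the headstock (about the robot's left), x level, away from the robot, z up. The outer 55 mm of the disc is free on both faces: pinch it over the rim, across its thickness, near the top
- blank (a joint): turn of the blank on its spindle (rad) about y of blank_center, no end stops; grows as the top of the rim goes away from the robot (+x). At 0 the pencil line over the rim and down the open (-y) face is at the top: a reference mark only, it says nothing of the weight. Belt and bearings drag with a steady 0.36 N m against turning either way, so the blank stays where it is left
- pencil_mark (a point): the pencil line where it crosses the rim: on the blank, 100 mm from the spindle, midway through the thickness. This frame turns with the blank, z outward from the spindle. The blank weighs about 1.4 kg; its unseen heavy side pulls on the spindle with 0.2 to 0.31 N m when level with it, with none when straight down or up, so the rim takes 0.5 to 8 N to turn, least when the heavy side goes down
- headstock (a point): top of the headstock above its end that faces the blank: 75 mm from the blank's centre along +y, 65 mm above the spindle. The headstock is 150 mm wide and runs 215 mm on along +y. Between it and the blank are the hub (24 mm radius) and the steel faceplate (45 mm radius, 16 mm thick) that the blank is screwed to. Fixed
- tool_rest (a point): top of the tool rest at its middle, slid aside: a bar 150 mm long along y, 7 mm above the spindle's height, 67 mm clear of the blank in y, 113 mm from the spindle to the robot's side. The bed's ways are 125 mm below the spindle; the tailstock's point is 202 mm from the blank's centre along -y. Fixed
- counterweight: flat steel bar 100 x 30 x 10 mm with two screw holes, lying on top of the headstock; origin under its centre; leave alone
- wax_tin: round aluminium tin, 86 mm across, 45 mm high, standing on the lathe bed between the tool rest and the tailstock; origin under its centre; leave alone
- screw_jar: glass jar with metal lid, 68 mm across, 85 mm high, on the bench in front of the lathe; origin under its centre; leave alone
- turned_bowl: small turned wooden bowl, 110 mm across, 45 mm high, on the bench in front of the lathe; origin under its centre; leave alone

How it is judged (in metres and radians):
At the end, for the whole second after the job is handed in: The blank's heavy side is straight down within 0.2 rad (about 11 degrees), the fingers hold the blank (more than 4 N of contact), it does not turn, and the bar, tin, jar and bowl lie within 30 mm of where they were (angle between heavy_side_c0's own z axis and vertical below 0.2 rad and contact force between the fingers and blank above 4 N and velocity of joint blank between -0.05 and 0.05 rad/s and distance of each of counterweight, wax_tin, screw_jar, turned_bowl from where it was at the start of the episode below 0.03 m); the arm keeps its last pose, push and grip.
It fails at once if a loose thing on the lathe or beside it (bar, tin, jar, bowl) was moved by more than 30 mm (distance of any of counterweight, wax_tin, screw_jar, turned_bowl from where it was at the start of the episode above 0.03 m).
It also fails if it takes over 72 s, if anything falls off the work surface, if the arm or the gripper's body presses on something with over 40 N, if the wrist force passes 120 N, or if a joint passes its speed limit or range.

## Robot

A 6-joint arm with a two-finger parallel gripper is mounted at the origin on the work surface. World frame = base frame: x ahead of the robot, y to its left, z up, the work surface at z = 0. Lengths are in m, angles in degrees, forces in N, time in s.
With the tool pointing down it reaches from about 0.25 to 0.725 m from the base axis. Payload 9.7 kg.
Tool frame: the origin (TCP) lies midway between the tips of the shut fingers; the grasp point (between the pads) lies 19 mm behind it; y points along the fingers, x is the direction in which the jaws open and shut, and the axes are right-handed (so a half turn about y gives the same grasp; the last joint's range is limited). The gripper opens to 85 mm and grips with 20 to 120 N. Pads are 22 mm wide; open, the fingers measure 114 mm over their backs; the gripper's body (76 mm by 85 mm) begins 54 mm behind the grasp point. The pads swing forward as they close: fully open they stand 13 mm farther back than shut.
Start: joints at [76.662, 4.979, 10.078, 95.1, 0, 90], TCP at [0.127, 0.535, 0.231] pointing down, gripper open.
Joint ranges: [-179.16, 179.16], [-48.56, 103.87], [-65.8, 70.77], [-126.05, 130.52], [-82.76, 87.17], [-180, 180]. Speed limits (degrees/s): [127.2, 127.2, 147.25, 180, 180, 180].

## Interface

Orientations are given as [roll, pitch, yaw] about the fixed x, y, z axes, in that order (R = Rz(yaw) Ry(pitch) Rx(roll)).
In Python, from workcell import get_obs, camera, job_done gives the robot as it stands.
- The arm moves only by the tool play_rows, never from a script. Its argument "moves" is a list of rows, each a list of 3 entries, a list of its own where there are three numbers: the turn, a rotation vector about the tool's x, y, z in degrees, then the shift along the tool's x, y, z in m, then the opening in per cent of the stroke, from 0 (shut) to 100 (fully open). A call has exactly 5 rows; each row is the pose to reach, as a shift and turn from the pose commanded when the call began, along the tool's axes at that moment; what a row does not reach only later rows make up. A row lasts 1/10 s, in which the tool goes at most 50 mm and 8.59 degrees, less where a joint would pass 70% of its speed; a pose out of reach is approached as far as the arm can. A call with a gripper value outside its range is refused whole. The fingers move at their own pace and stop on an object; "grip_force" is the grip in N (left out, the last holds). Time passes only in rows, so rows that repeat a pose let the fingers close, or fill a call up. It gives the time, the measured TCP pose, the force and the opening at its end, in the units of the state.
- get_obs(): the state, without advancing time (a new reading comes with each control period).
- camera(name): name is "side" or "top" or "wrist"; returns a dict with "img" (400x640x3 uint8, red, green, blue), "fov_y" (degrees; the focal length in pixels is half the picture's height over the tangent of half this angle, whatever the lens; pixels are square), "cx", "cy" (the principal point, pixels), "world_from_camera" (4x4, takes a point from camera to world coordinates). Camera axes: x right, y up, looking along -z (the intrinsics and any distortion apply to the point x, -y, -z); pixel columns grow to the right and rows downward; lengths in m; the calibration is good to about 2 mm. A picture is of the moment at which its call begins. There is no depth.
- job_done(): hands the job in, once; it reports no verdict.
The state is a dict: "time": time; "q": joint angles; "qd": joint speeds; "joint_efforts": joint torques, N m; "ee_pos": TCP position; "tcp_rot": TCP orientation; "wrist_force": force on the tool from outside, world axes, zero at the start; "torque": the same for the moment, N m; "opening": finger opening in m.
Only numpy, scipy, OpenCV 4.12 (cv2) and the standard library are available. Lean on these libraries where they do the work, as an engineer would, in place of code of your own. Each camera call takes 0.05 s, during which the arm holds its last target.

## Working session

There is one attempt and no reset: what is moved stays moved. The work goes in short steps, Python scripts to look and compute and a tool call to move; the robot and the scene stay as the last step left them, time stands still between calls to the robot, and variables do not carry over. Pictures are saved under pics/ and viewed, and the job is handed in when it is done.

Besides the shell and the picture viewer there is one more tool, called after "Request:" as name(argument=value, ...), one argument or row to a line, values as JSON. play_rows: Moves the arm, as the interface text tells. Its arguments: {"type":"object","properties":{"moves":{"type":"array"},"grip_force":{"type":"number"}},"required":["moves"]}

```bash
mkdir -p pics; ls; python3 - <<'E'
from workcell import get_obs,camera
import cv2
print(get_obs())
for n in ["side","top","wrist"]:
    c=camera(n); cv2.imwrite(f"pics/{n}0.png",c["img"][:,:,::-1]); print(n,c["fov_y"],c["cx"],c["cy"],c["world_from_camera"].round(4).tolist() if hasattr(c["world_from_camera"],'round') else c["world_from_camera"], [k for k in c])
E
```

```text
pics
{'time': 0.0, 'q': array([ 7.66591676e+01,  5.00983664e+00,  1.00353049e+01,  9.50995905e+01,
       -8.37356616e-04,  9.00003907e+01]), 'qd': array([ 0.06475327,  0.04877695, -0.05330015, -0.01512908,  0.09807138,
       -0.06064655]), 'joint_efforts': array([-3.98313796e-04, -5.20394933e+01,  4.64798677e+01,  1.65694073e-02,
       -4.92892366e-05,  4.68901419e-06]), 'ee_pos': array([0.12686067, 0.53493716, 0.23060281]), 'tcp_rot': array([-9.00008379e+01,  7.41222359e-02,  7.66587769e+01]), 'wrist_force': array([-0.08884081, -0.39265265, -0.35262835]), 'torque': array([ 0.03375572, -0.01085409, -0.04376877]), 'opening': 0.08541046159506267}
side 55.01771207536188 322.8988654351462 199.92156913757591 [[0.9919, 0.0918, -0.088, 0.3901], [-0.1268, 0.657, -0.7431, -0.693], [-0.0104, 0.7483, 0.6633, 0.8276], [0.0, 0.0, 0.0, 1.0]] ['img', 'fov_y', 'cx', 'cy', 'world_from_camera']
top 43.61307687146286 317.08161880435625 196.31213184169178 [[0.0255, 0.9868, -0.1599, 0.2828], [-0.9997, 0.0245, -0.0085, 0.0155], [-0.0044, 0.1601, 0.9871, 1.2646], [0.0, 0.0, 0.0, 1.0]] ['img', 'fov_y', 'cx', 'cy', 'world_from_camera']
wrist 65.43883050878934 320.95935698778777 203.74061941613147 [[0.2319, -0.9291, -0.288, 0.0528], [0.9727, 0.2208, 0.0708, 0.5533], [-0.0022, -0.2966, 0.955, 0.3729], [0.0, 0.0, 0.0, 1.0]] ['img', 'fov_y', 'cx', 'cy', 'world_from_camera']
```

View pics/side0.png

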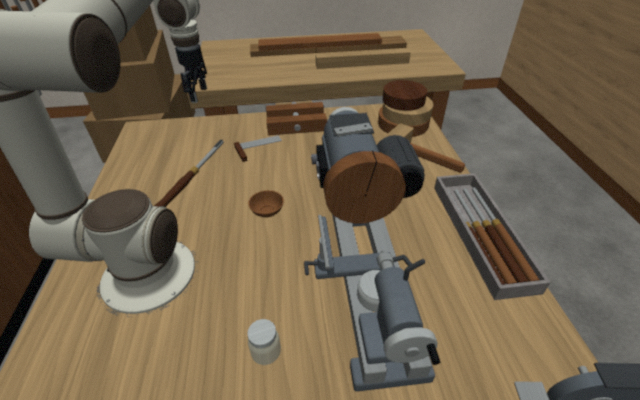

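View pics/top0.png

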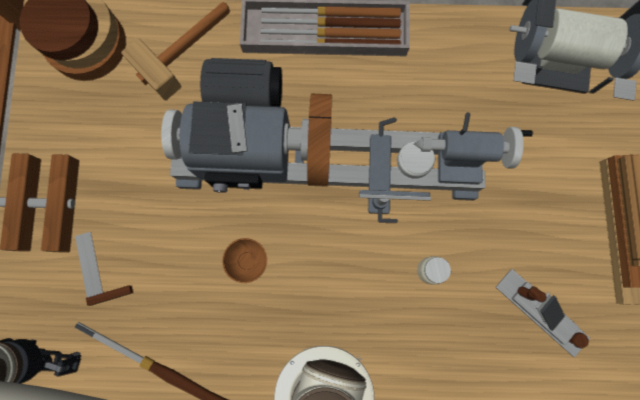

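View pics/wrist0.png

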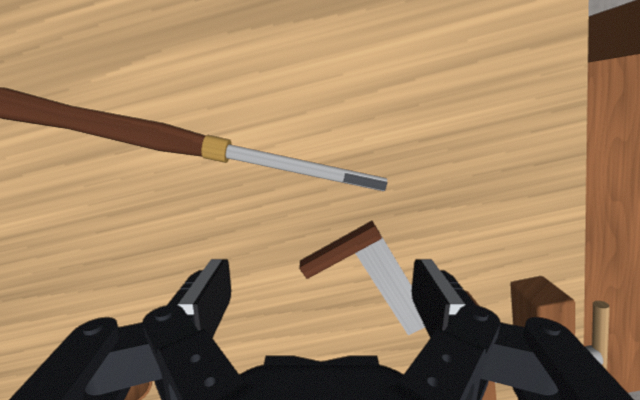

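```bash
python3 - <<'E'
import cv2
a=cv2.imread("pics/side0.png")[100:270,280:460]; cv2.imwrite("pics/side0z.png",cv2.resize(a,None,fx=4,fy=3.5*4/3.5/4*3.5,interpolation=cv2.INTER_CUBIC)[:600])
a=cv2.imread("pics/top0.png")[80:220,260:460]; cv2.imwrite("pics/top0z.png",cv2.resize(a,None,fx=4,fy=4,interpolation=cv2.INTER_CUBIC))
E
```

```text
(no output)
```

View pics/side0z.png

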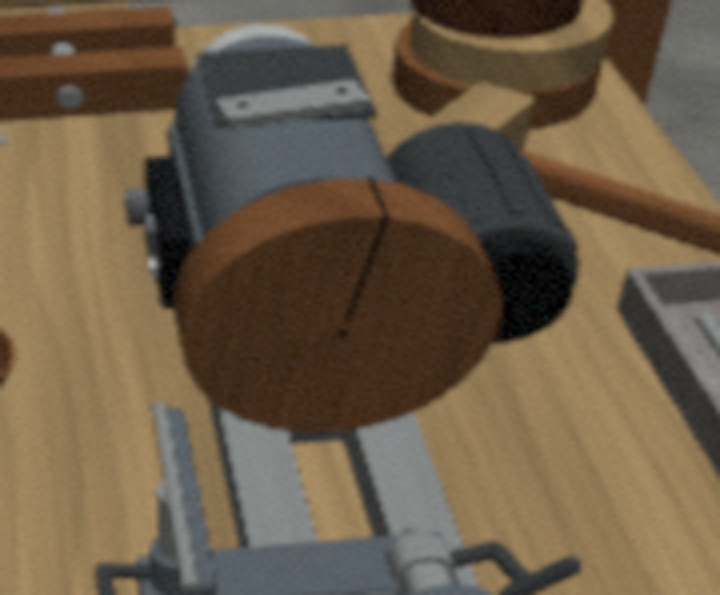

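View pics/top0z.png

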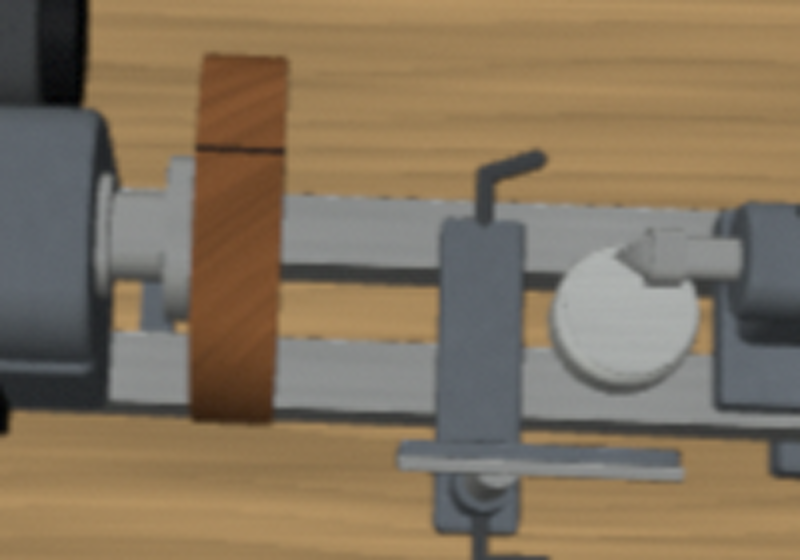

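```bash
cat > h.py <<'E'
import numpy as np
from scipy.optimize import least_squares
from scipy.spatial.transform import Rotation as R
from workcell import *
CAM={}
def proj(c,P):
    W=np.array(c["world_from_camera"]); p=(np.atleast_2d(P)-W[:3,3])@W[:3,:3]
    f=200/np.tan(np.radians(c["fov_y"]/2))
    return np.c_[c["cx"]+f*p[:,0]/-p[:,2], c["cy"]-f*p[:,1]/-p[:,2]]
E
python3 - <<'E'
from h import *
s=camera("side");t=camera("top")
th=np.linspace(0,2*np.pi,721)
def pt(c,yaw,a,v,r=.1):
    a=np.atleast_1d(a); L=np.c_[r*np.sin(a),np.full(a.shape,v),r*np.cos(a)]
    return c+L@R.from_euler('z',yaw).as_matrix().T
def res(p,full=False):
    c=p[:3];y=p[3];m=p[4]
    r=[]
    r+=list(proj(s,pt(c,y,0,-.0225,0))[0]-[365.75,183.25])
    e=proj(s,pt(c,y,th,-.0225)); r+=[e[:,0].min()-324.5,e[:,1].max()-207.5,e[:,0].max()-405.2]
    r+=list(proj(s,pt(c,y,m,-.0225))[0]-[376.5,154.25]); r+=list(proj(s,pt(c,y,m,.0225))[0]-[373,145])
    for v,f,n in((.0225,[310.75,93.75],[307.5,185]),(-.0225,[332,94.5],[328,185.75])):
        e=proj(t,pt(c,y,th,v)); r+=list(e[e[:,1].argmin()]-f)+list(e[e[:,1].argmax()]-n)
    r+=list(proj(t,pt(c,y,m,.0225))[0]-[309.2,117.2]);r+=list(proj(t,pt(c,y,m,-.0225))[0]-[331,117.8])
    return np.array(r)
o=least_squares(res,[.5,0,.21,0,.2],loss='soft_l1');print(o.x,np.degrees(o.x[3:]));print(o.fun.round(1))
E
```

```text
[ 0.57414982  0.0223313   0.23166484 -0.01445824  0.17998963] [-0.82839617 10.31264633]
[-1.1  5.8 -1.1 11.4  0.3 -1.3  0.6 -1.9 -1.2 -0.2 -3.1 -0.3  0.4  0.
 -3.   0.2  0.5 -0.8 -1.4  0.5 -1.2]
```

```bash
python3 - <<'E'
from h import *
s=camera("side");t=camera("top")
th=np.linspace(0,2*np.pi,721)
def pt(c,yaw,a,v,r=.1):
    a=np.atleast_1d(a); L=np.c_[r*np.sin(a),np.full(a.shape,v),r*np.cos(a)]
    return c+L@R.from_euler('z',yaw).as_matrix().T
def res(p,full=False):
    c=p[:3];y=p[3];m=p[4]
    r=[]
    r+=list(proj(s,pt(c,y,0,-.0225,0))[0]-[365.75,195.1])
    e=proj(s,pt(c,y,th,-.0225)); r+=[e[:,0].min()-324.5,e[:,1].max()-222.9,e[:,0].max()-405.2]
    r+=list(proj(s,pt(c,y,m,-.0225))[0]-[376.5,162]); r+=list(proj(s,pt(c,y,m,.0225))[0]-[373,151.4])
    for v,f,n in((.0225,[310.75,93.75],[307.5,185]),(-.0225,[332,94.5],[328,185.75])):
        e=proj(t,pt(c,y,th,v)); r+=list(e[e[:,1].argmin()]-f)+list(e[e[:,1].argmax()]-n)
    r+=list(proj(t,pt(c,y,m,.0225))[0]-[309.2,117.2]);r+=list(proj(t,pt(c,y,m,-.0225))[0]-[331,117.8])
    return np.array(r)
o=least_squares(res,[.5,0,.21,0,.2],loss='soft_l1');print(o.x,np.degrees(o.x[3:]));print(o.fun.round(1))
E
```

```text
[ 0.57700366  0.02236507  0.21139    -0.01703607  0.19913698] [-0.97609498 11.4097087 ]
[-0.5  0.2  0.1  1.4  0.3 -0.   0.1 -0.6 -0.4  0.1 -0.9 -0.2  0.8 -0.1
 -0.8 -0.   0.9 -0.5 -0.4  0.3 -0.1]
```

```bash
cat >> h.py <<'E'
C=np.array([.577,.0223,.2105]); YAW=-0.98
def cur():
    o=get_obs(); return np.array(o["ee_pos"]),R.from_euler('xyz',o["tcp_rot"],degrees=True),o
def goal(p,Rt):
    p0,R0,o=cur()
    print("t",round(o["time"],2),"rotvec",(R0.inv()*Rt).as_rotvec(degrees=True).round(2),"shift",R0.inv().apply(np.array(p)-p0).round(4),"pos",p0.round(4),"rpy",np.round(o["tcp_rot"],2),"q",np.round(o["q"],1))
def pose(th,r):  # tool pinching rim at angle th deg (+ = away), TCP radius r
    base=R.from_euler('xyz',[-90,0,90+YAW],degrees=True)
    B=R.from_euler('z',YAW,degrees=True)
    T=B*R.from_euler('y',th,degrees=True)*B.inv()
    return C+T.apply([0,0,r]),T*base
E
python3 - <<'E'
from h import *
p,Rt=pose(0,.2)
print(p);goal(p,Rt)
p0,R0,o=cur(); goal(p0+[0,0,.18],R0)
E
```

```text
[0.577  0.0223 0.4105]
t 0.35 rotvec [-0.000e+00 -1.236e+01 -1.000e-02] shift [-0.3952 -0.1793 -0.5563] pos [0.1269 0.5351 0.2312] rpy [-9.000e+01  1.000e-02  7.666e+01] q [76.7  5.  10.1 95.1  0.  90. ]
t 0.35 rotvec [0. 0. 0.] shift [-0.   -0.18  0.  ] pos [0.1269 0.5351 0.2312] rpy [-9.000e+01  1.000e-02  7.666e+01] q [76.7  5.  10.1 95.1  0.  90. ]
```

Request:
play_rows(
  moves=[
    [[0,0,0],[0,-0.05,0],82],
    [[0,0,0],[0,-0.1,0],82],
    [[0,0,0],[0,-0.15,0],82],
    [[0,0,0],[-0.03,-0.18,-0.04],82],
    [[0,-3,0],[-0.06,-0.18,-0.08],82],
  ],
)

```text
time: 0.85
ee_pos: [0.1864, 0.4645, 0.4132]
tcp_rot: [-90.0, -0.2, 79.8]
wrist_force: [1.6, 0.5, 0.4]
opening: 0.07
```

```bash
python3 - <<'E'
from h import *
p,Rt=pose(0,.2)
goal(p,Rt)
E
```

```text
t 0.85 rotvec [ 0.06 -9.18  0.2 ] shift [-0.3664  0.0018 -0.4625] pos [0.1864 0.4645 0.4132] rpy [-90.04  -0.2   79.84] q [ 68.1   7.1  33.8 116.5   0.   78.3]
```

Request:
play_rows(
  moves=[
    [[0,-2,0],[-0.031,0,-0.039],82],
    [[0,-4,0],[-0.062,0,-0.078],82],
    [[0,-6,0],[-0.093,0,-0.117],82],
    [[0,-8,0],[-0.124,0,-0.156],82],
    [[0,-9,0],[-0.155,0,-0.195],82],
  ],
)

```text
time: 1.35
ee_pos: [0.3511, 0.2747, 0.411]
tcp_rot: [-90.0, -0.0, 88.8]
wrist_force: [1.1, 0.4, 0.1]
opening: 0.07
```

```bash
python3 - <<'E'
from h import *
p,Rt=pose(0,.2)
goal(p,Rt)
E
```

```text
t 1.35 rotvec [ 0.03 -0.27  0.03] shift [-0.2474  0.0005 -0.2314] pos [0.3511 0.2747 0.411 ] rpy [-9.003e+01 -3.000e-02  8.875e+01] q [ 38.   -0.7  25.4 116.    0.   39.3]
```

Request:
play_rows(
  moves=[
    [[0,0,0],[-0.034,0,-0.032],82],
    [[0,0,0],[-0.068,0,-0.064],82],
    [[0,0,0],[-0.102,0,-0.096],82],
    [[0,0,0],[-0.136,0,-0.128],82],
    [[0,0,0],[-0.17,0,-0.16],82],
  ],
)

```text
time: 1.85
ee_pos: [0.5072, 0.1009, 0.4109]
tcp_rot: [-90.0, -0.0, 88.6]
wrist_force: [0.3, 0.2, 0.1]
opening: 0.07
```

Request:
play_rows(
  moves=[
    [[0,0,0],[-0.03,0,-0.03],82],
    [[0,0,0],[-0.06,0,-0.058],82],
    [[0,0,0],[-0.077,0,-0.071],82],
    [[0,0,0],[-0.077,0,-0.071],82],
    [[0,0,0],[-0.077,0,-0.071],82],
  ],
)

```text
time: 2.35
ee_pos: [0.5755, 0.0239, 0.4104]
tcp_rot: [-90.0, -0.0, 88.6]
wrist_force: [-0.4, 0.6, -0.1]
opening: 0.07
```

```bash
python3 - <<'E'
from h import *
import cv2
p,Rt=pose(0,.067)
goal(p,Rt);o=get_obs();print(o["wrist_force"],o["torque"])
for n in ["side","top","wrist"]:
    c=camera(n); cv2.imwrite(f"pics/{n}1.png",c["img"][:,:,::-1])
E
```

```text
t 2.35 rotvec [-0.04 -0.42  0.01] shift [-0.0016  0.1329 -0.0016] pos [0.5755 0.0239 0.4104] rpy [-8.996e+01 -1.000e-02  8.860e+01] q [  2.4  19.5  48.6 119.1   0.    3.8]
[-0.35108619  0.63619355 -0.12444904] [ 0.03116044  0.00248229 -0.00962548]
```

View pics/wrist1.png

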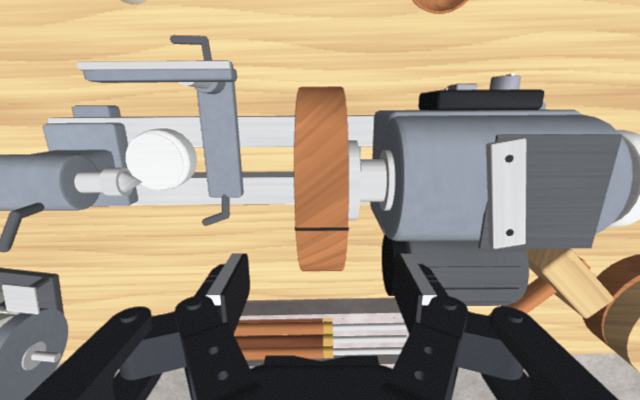

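View pics/side1.png

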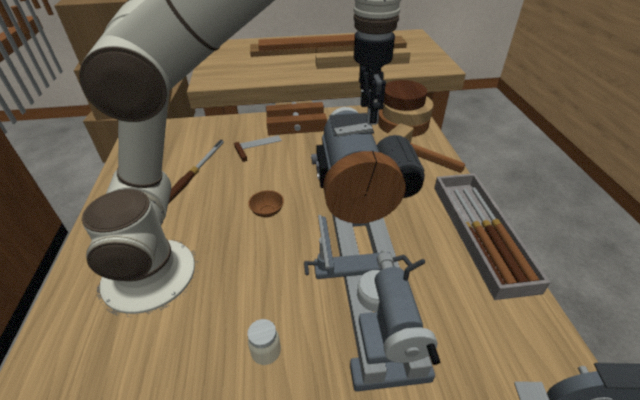

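```bash
python3 - <<'E'
from h import *
import cv2
c=camera("wrist")
B=R.from_euler('z',YAW,degrees=True)
a=np.linspace(0,2*np.pi,361)
im=c["img"][:,:,::-1].copy()
for v in(.0225,-.0225):
    e=proj(c,C+B.apply(np.c_[.1*np.sin(a),0*a+v,.1*np.cos(a)]))
    cv2.polylines(im,[e.round().astype(int)],True,(0,255,0),1)
cv2.imwrite("pics/wrist1o.png",cv2.resize(im[60:300,240:420],None,fx=2.4,fy=2.4))
E
```

```text
(no output)
```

View pics/wrist1o.png

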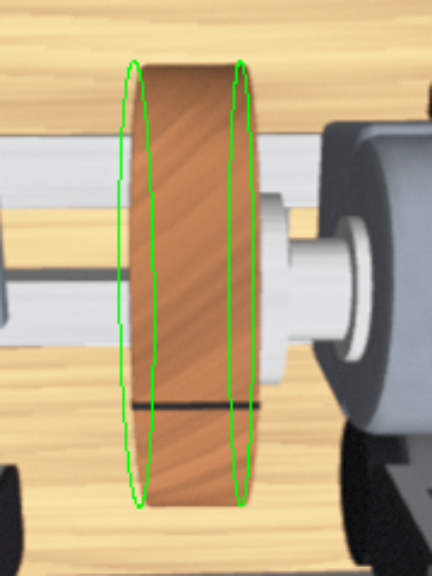

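```bash
python3 - <<'E'
from h import *
w=camera("wrist");s=camera("side");t=camera("top")
th=np.linspace(0,2*np.pi,721)
def pt(c,yaw,a,v,r=.1):
    a=np.atleast_1d(a); L=np.c_[r*np.sin(a),np.full(a.shape,v),r*np.cos(a)]
    return c+L@R.from_euler('z',yaw).as_matrix().T
def res(p):
    c=p[:3];y=p[3];m=p[4]
    r=[]
    e=proj(s,pt(c,y,th,-.0225)); r+=[e[:,0].min()-324.5,e[:,1].max()-222.9,e[:,0].max()-405.2]
    r+=list(proj(s,pt(c,y,0,-.0225,0))[0]-[365.75,195.1])
    r+=list(proj(s,pt(c,y,m,-.0225))[0]-[376.5,162]); r+=list(proj(s,pt(c,y,m,.0225))[0]-[373,151.4])
    for v,f,n in((.0225,[310.75,93.75],[307.5,185]),(-.0225,[332,94.5],[328,185.75])):
        e=proj(t,pt(c,y,th,v)); r+=list(e[e[:,1].argmin()]-f)+list(e[e[:,1].argmax()]-n)
    r+=list(proj(t,pt(c,y,m,.0225))[0]-[309.2,117.2]);r+=list(proj(t,pt(c,y,m,-.0225))[0]-[331,117.8])
    k=1
    W=lambda x,yy:np.array([240+x/2.4-.2,60+yy/2.4-.2])
    for v,hi,lo,mx,pm in((.0225,W(243,65),W(242,505),W(260,0)[0],W(260,405)),(-.0225,W(142,65),W(138,505),W(131,0)[0],W(133,406))):
        e=proj(w,pt(c,y,th,v)); q=[e[:,1].min()-hi[1],e[:,1].max()-lo[1],(e[:,0].max() if v>0 else e[:,0].min())-mx]
        q+=list(proj(w,pt(c,y,m,v))[0]-pm); r+=list(np.array(q)*k)
    return np.array(r)
o=least_squares(res,[.5,0,.21,0,.2],loss='soft_l1');print(o.x,np.degrees(o.x[3:]));print(o.fun.round(1))
E
```

```text
[ 0.5785425   0.02524185  0.20785798 -0.02083614  0.19595303] [-1.19382269 11.22728157]
[ 0.6  1.6  0.4 -0.3  0.5  0.   0.6 -0.4  0.1 -1.  -1.  -1.6  0.3 -1.3
 -0.9 -1.5  0.5 -1.9 -0.5 -1.1 -0.2 -0.4  0.2  0.3 -0.8  0.1 -0.3  0.3
 -1.1 -0.5 -0.2]
```

```bash
sed -i 's/^C=.*/C=np.array([.578,.0245,.2095]); YAW=-1.1/' h.py; python3 - <<'E'
from h import *
goal(*pose(0,.068))
E
```

```text
t 2.7 rotvec [ 0.04 -0.18  0.  ] shift [-0.0002  0.1337 -0.0029] pos [0.575  0.0248 0.4112] rpy [-90.04  -0.    88.72] q [  2.5  19.4  48.6 119.1   0.    3.7]
```

Request:
play_rows(
  moves=[
    [[0,0,0],[0,0.03,-0.003],82],
    [[0,0,0],[0,0.06,-0.003],82],
    [[0,0,0],[0,0.09,-0.003],82],
    [[0,0,0],[0,0.115,-0.003],82],
    [[0,0,0],[0,0.134,-0.003],82],
  ],
)

```text
time: 3.2
ee_pos: [0.5777, 0.0244, 0.2751]
tcp_rot: [-89.9, 0.0, 88.7]
wrist_force: [0.4, 0.0, 0.8]
opening: 0.0703
```

```bash
python3 - <<'E'
from h import *
import cv2
goal(*pose(0,.068));o=get_obs();print(o["wrist_force"],o["torque"])
for n in ["wrist","top"]:
    c=camera(n); cv2.imwrite(f"pics/{n}2.png",c["img"][:,:,::-1])
E
```

```text
t 3.2 rotvec [-0.06 -0.21 -0.  ] shift [ 0.0001 -0.0024 -0.0003] pos [0.5777 0.0244 0.2751] rpy [-89.94   0.    88.69] q [  2.4  10.3  21.  100.7   0.    3.7]
[0.43393639 0.044284   0.75292663] [0.01564772 0.02604379 0.03063634]
```

View pics/wrist2.png

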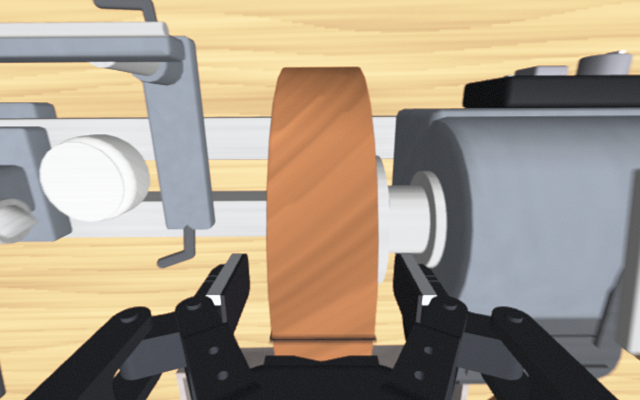

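Request:
play_rows(
  moves=[
    [[0,0,0],[0,0,0],60],
    [[0,0,0],[0,0,0],50],
    [[0,0,0],[0,0,0],40],
    [[0,0,0],[0,0,0],30],
    [[0,0,0],[0,0,0],30],
  ],
  grip_force=30,
)

```text
time: 3.8
ee_pos: [0.5788, 0.0249, 0.2786]
tcp_rot: [-90.1, -0.1, 88.7]
wrist_force: [-1.5, 5.7, 4.2]
opening: 0.0446
```

```bash
python3 - <<'E'
from h import *
goal(*pose(0,.068));o=get_obs();print(o["wrist_force"],o["torque"],o["opening"])
E
```

```text
t 3.8 rotvec [ 0.14 -0.18  0.09] shift [-0.0004  0.0011  0.0008] pos [0.5788 0.0249 0.2786] rpy [-9.014e+01 -9.000e-02  8.872e+01] q [2.400e+00 1.040e+01 2.140e+01 1.009e+02 1.000e-01 3.700e+00]
[-1.50163177  5.72595526  4.15451789] [0.95807398 0.25868157 0.15113792] 0.04461711183356513
```

```bash
cat > lg.py <<'E'
from h import *
import json,sys
p,Rt,o=cur()
F=np.array(o["wrist_force"]);M=np.array(o["torque"])
B=R.from_euler('z',YAW,degrees=True)
ax=B.apply([0,1,0])
tl=Rt.apply([0,1,0]); l=B.inv().apply(tl); th=np.degrees(np.arctan2(-l[0],-l[2]))
d=p-C; dl=B.inv().apply(d); pa=np.degrees(np.arctan2(dl[0],dl[2])); r=np.hypot(dl[0],dl[2])
t0=np.cross(d,F)@ax
print(f"t{o['time']:.2f} tilt {th:.2f} posang {pa:.2f} r {r:.4f} F {F.round(2)} M {M.round(3)} tauF {t0:.3f} My {M@ax:.3f} sum {t0+M@ax:.3f} open {o['opening']:.4f} q {np.round(o['q'],1)} qd {np.round(o['qd'],1)}")
open("log.jsonl","a").write(json.dumps(dict(t=o['time'],th=th,pa=pa,r=r,F=F.tolist(),M=M.tolist(),p=p.tolist(),tF=t0,My=M@ax,tag=sys.argv[1:]))+"\n")
E
python3 lg.py rest
```

```text
t3.80 tilt -0.14 posang 0.62 r 0.0691 F [-1.5   5.73  4.15] M [0.958 0.259 0.151] tauF -0.114 My 0.277 sum 0.163 open 0.0446 q [2.400e+00 1.040e+01 2.140e+01 1.009e+02 1.000e-01 3.700e+00] qd [ 0.   0.  -0.  -0.   0.1  0. ]
```

Request:
play_rows(
  moves=[
    [[-2,0,0],[0,0,0.0024],30],
    [[-4,0,0],[0,0.0002,0.0048],30],
    [[-6,0,0],[0,0.0004,0.0072],30],
    [[-8,0,0],[0,0.0007,0.0096],30],
    [[-10,0,0],[0,0.001,0.012],30],
  ],
)

```text
time: 4.3
ee_pos: [0.5674, 0.0251, 0.2776]
tcp_rot: [-100.3, -0.1, 88.7]
wrist_force: [4.3, 5.2, 1.2]
opening: 0.0447
```

```bash
python3 lg.py -
```

```text
t4.30 tilt -10.29 posang -8.82 r 0.0689 F [4.29 5.19 1.25] M [ 0.84  -0.497  0.424] tauF 0.298 My -0.481 sum -0.182 open 0.0447 q [ 2.9 -2.   7.4 89.1 -0.7  4.1] qd [  0.9 -24.2 -27.  -22.8  -1.6   0.7]
```

Request:
play_rows(
  moves=[
    [[-2,0,0],[0,0,0.0024],30],
    [[-4,0,0],[0,0.0002,0.0048],30],
    [[-6,0,0],[0,0.0004,0.0072],30],
    [[-8,0,0],[0,0.0007,0.0096],30],
    [[-10,0,0],[0,0.001,0.012],30],
  ],
)

```text
time: 4.8
ee_pos: [0.5558, 0.0253, 0.2746]
tcp_rot: [-110.3, -0.1, 88.7]
wrist_force: [5.0, 3.4, -1.1]
opening: 0.0443
```

```bash
python3 lg.py -
```

```text
t4.80 tilt -20.28 posang -18.84 r 0.0688 F [ 4.99  3.39 -1.09] M [ 0.851 -0.533  0.666] tauF 0.296 My -0.516 sum -0.220 open 0.0443 q [  3.4 -13.8  -5.7  77.9  -1.5   4.4] qd [  1.3 -23.4 -25.5 -22.   -1.8   0.5]
```

Request:
play_rows(
  moves=[
    [[-2,0,0],[0,0,0.0024],30],
    [[-4,0,0],[0,0.0002,0.0048],30],
    [[-6,0,0],[0,0.0004,0.0072],30],
    [[-8,0,0],[0,0.0007,0.0096],30],
    [[-10,0,0],[0,0.001,0.012],30],
  ],
)

```text
time: 5.3
ee_pos: [0.5448, 0.0255, 0.2697]
tcp_rot: [-120.3, -0.1, 88.7]
wrist_force: [7.4, 1.7, -3.0]
opening: 0.0444
```

```bash
python3 lg.py -
```

```text
t5.30 tilt -30.28 posang -28.87 r 0.0687 F [ 7.44  1.71 -2.99] M [ 0.88  -0.606  0.769] tauF 0.346 My -0.589 sum -0.243 open 0.0444 q [  4.  -25.4 -18.2  67.1  -2.6   4.6] qd [  1.4 -23.1 -24.8 -21.5  -2.3   0.4]
```

Request:
play_rows(
  moves=[
    [[-2,0,0],[0,0,0.0024],30],
    [[-4,0,0],[0,0.0002,0.0048],30],
    [[-6,0,0],[0,0.0004,0.0072],30],
    [[-8,0,0],[0,0.0007,0.0096],30],
    [[-10,0,0],[0,0.001,0.012],30],
  ],
)

```text
time: 5.8
ee_pos: [0.5349, 0.0256, 0.2629]
tcp_rot: [-130.3, -0.1, 88.7]
wrist_force: [11.7, 0.9, -4.1]
opening: 0.0444
```

```bash
python3 lg.py -
```

```text
t5.80 tilt -40.28 posang -38.95 r 0.0686 F [11.74  0.85 -4.14] M [ 0.795 -0.75   0.88 ] tauF 0.447 My -0.734 sum -0.287 open 0.0444 q [  4.8 -36.9 -30.4  56.4  -3.9   4.7] qd [  1.6 -22.9 -24.3 -21.2  -2.7   0. ]
```

Request:
play_rows(
  moves=[
    [[-2,0,0],[0,0,0.0024],30],
    [[-4,0,0],[0,0.0002,0.0048],30],
    [[-6,0,0],[0,0.0004,0.0072],30],
    [[-8,0,0],[0,0.0007,0.0096],30],
    [[-10,0,0],[0,0.001,0.012],30],
  ],
)

```text
time: 6.3
ee_pos: [0.5262, 0.0257, 0.2544]
tcp_rot: [-140.3, -0.1, 88.7]
wrist_force: [17.6, 1.2, -5.8]
opening: 0.0443
```

```bash
python3 lg.py -
```

```text
t6.30 tilt -50.28 posang -49.06 r 0.0686 F [17.55  1.16 -5.78] M [ 0.785 -0.826  0.905] tauF 0.488 My -0.811 sum -0.323 open 0.0443 q [  5.7 -48.4 -42.4  46.   -5.3   4.5] qd [  1.8 -23.1 -23.9 -20.6  -3.1  -0.7]
```

Request:
play_rows(
  moves=[
    [[2,0,0],[0,0,-0.0024],30],
    [[4,0,0],[0,0.0002,-0.0048],30],
    [[6,0,0],[0,0.0004,-0.0072],30],
    [[8,0,0],[0,0.0007,-0.0096],30],
    [[10,0,0],[0,0.001,-0.012],30],
  ],
)

```text
time: 6.8
ee_pos: [0.5335, 0.0255, 0.2613]
tcp_rot: [-129.9, -0.0, 88.7]
wrist_force: [-2.9, 4.0, -2.7]
opening: 0.0445
```

```bash
python3 lg.py +
```

```text
t6.80 tilt -39.87 posang -40.68 r 0.0683 F [-2.9   4.04 -2.74] M [0.231 1.39  0.624] tauF -0.276 My 1.394 sum 1.118 open 0.0445 q [  4.8 -36.8 -30.3  56.8  -3.9   4.7] qd [-1.7 22.9 24.1 21.   2.7  0.2]
```

Request:
play_rows(
  moves=[
    [[2,0,0],[0,0,-0.0024],30],
    [[4,0,0],[0,0.0002,-0.0048],30],
    [[6,0,0],[0,0.0004,-0.0072],30],
    [[8,0,0],[0,0.0007,-0.0096],30],
    [[10,0,0],[0,0.001,-0.012],30],
  ],
)

```text
time: 7.3
ee_pos: [0.5432, 0.0254, 0.2684]
tcp_rot: [-119.9, -0.0, 88.7]
wrist_force: [-4.4, 4.0, -1.1]
opening: 0.0444
```

```bash
python3 lg.py +
```

```text
t7.30 tilt -29.85 posang -30.62 r 0.0684 F [-4.43  3.98 -1.08] M [0.166 1.561 0.644] tauF -0.303 My 1.564 sum 1.261 open 0.0444 q [  4.  -25.3 -18.1  67.5  -2.6   4.6] qd [-1.5 23.1 24.7 21.5  2.3 -0.3]
```

Request:
play_rows(
  moves=[
    [[2,0,0],[0,0,-0.0024],30],
    [[4,0,0],[0,0.0002,-0.0048],30],
    [[6,0,0],[0,0.0004,-0.0072],30],
    [[8,0,0],[0,0.0007,-0.0096],30],
    [[10,0,0],[0,0.001,-0.012],30],
  ],
)

```text
time: 7.8
ee_pos: [0.5539, 0.0252, 0.2736]
tcp_rot: [-109.9, -0.0, 88.8]
wrist_force: [-5.4, 5.6, -1.7]
opening: 0.0443
```

```bash
python3 lg.py +
```

```text
t7.80 tilt -19.85 posang -20.57 r 0.0685 F [-5.43  5.55 -1.72] M [0.136 1.607 0.594] tauF -0.396 My 1.610 sum 1.213 open 0.0443 q [  3.4 -13.7  -5.5  78.4  -1.5   4.4] qd [-1.2 23.4 25.5 22.   2.  -0.6]
```

Request:
play_rows(
  moves=[
    [[2,0,0],[0,0,-0.0024],30],
    [[4,0,0],[0,0.0002,-0.0048],30],
    [[6,0,0],[0,0.0004,-0.0072],30],
    [[8,0,0],[0,0.0007,-0.0096],30],
    [[10,0,0],[0,0.001,-0.012],30],
  ],
)

```text
time: 8.3
ee_pos: [0.5655, 0.025, 0.277]
tcp_rot: [-99.8, -0.0, 88.8]
wrist_force: [-6.0, 6.5, -0.1]
opening: 0.0447
```

```bash
python3 lg.py +
```

```text
t8.30 tilt -9.85 posang -10.53 r 0.0686 F [-6.    6.48 -0.06] M [0.19  1.628 0.531] tauF -0.414 My 1.631 sum 1.217 open 0.0447 q [ 2.9 -1.8  7.6 89.5 -0.7  4.1] qd [-0.9 24.1 26.9 22.5  1.6 -0.7]
```

Request:
play_rows(
  moves=[
    [[2,0,0],[0,0,-0.0024],30],
    [[4,0,0],[0,0.0002,-0.0048],30],
    [[6,0,0],[0,0.0004,-0.0072],30],
    [[8,0,0],[0,0.0007,-0.0096],30],
    [[10,0,0],[0,0.001,-0.012],30],
  ],
)

```text
time: 8.8
ee_pos: [0.5775, 0.0249, 0.2782]
tcp_rot: [-89.9, -0.0, 88.7]
wrist_force: [-6.7, 6.1, 1.2]
opening: 0.0444
```

```bash
python3 lg.py +
```

```text
t8.80 tilt 0.14 posang -0.43 r 0.0687 F [-6.74  6.15  1.22] M [0.27  1.519 0.244] tauF -0.471 My 1.524 sum 1.053 open 0.0444 q [2.400e+00 1.050e+01 2.150e+01 1.011e+02 1.000e-01 3.700e+00] qd [-0.7 25.2 29.1 23.7  1.3 -0.7]
```

Request:
play_rows(
  moves=[
    [[2,0,0],[0,0,-0.0024],30],
    [[4,0,0],[0,0.0002,-0.0048],30],
    [[6,0,0],[0,0.0004,-0.0072],30],
    [[8,0,0],[0,0.0007,-0.0096],30],
    [[10,0,0],[0,0.001,-0.012],30],
  ],
)

```text
time: 9.3
ee_pos: [0.5895, 0.0247, 0.2773]
tcp_rot: [-79.9, -0.0, 88.7]
wrist_force: [-5.1, 7.3, 2.3]
opening: 0.045
```

```bash
python3 lg.py +
```

```text
t9.30 tilt 10.13 posang 9.61 r 0.0688 F [-5.11  7.29  2.29] M [0.285 1.397 0.211] tauF -0.382 My 1.403 sum 1.021 open 0.0450 q [  2.1  23.7  37.1 113.5   0.6   3.3] qd [-0.5 27.6 33.6 25.8  1.  -0.8]
```

Request:
play_rows(
  moves=[
    [[2,0,0],[0,0,-0.0024],30],
    [[4,0,0],[0,0.0002,-0.0048],30],
    [[6,0,0],[0,0.0004,-0.0072],30],
    [[8,0,0],[0,0.0007,-0.0096],30],
    [[10,0,0],[0,0.001,-0.012],30],
  ],
)

```text
time: 9.8
ee_pos: [0.6012, 0.0245, 0.2743]
tcp_rot: [-69.9, -0.1, 88.7]
wrist_force: [-3.3, 7.3, 6.1]
opening: 0.0445
```

```bash
python3 lg.py +; python3 - <<'E'
from h import *
import json
from scipy.optimize import least_squares
D=[json.loads(l) for l in open("log.jsonl")]
D=[d for d in D if d["tag"] in(["+"],["-"])]
ax=R.from_euler('z',YAW,degrees=True).apply([0,1,0])
for d in D:
    th=np.radians(d["th"]); ty=R.from_euler('z',YAW,degrees=True).apply([-np.sin(th),0,-np.cos(th)])
    d["g"]=-np.cross(ty,d["F"])@ax
    f=np.array(d["F"]); d["tan"]=f@R.from_euler('z',YAW,degrees=True).apply([np.cos(th),0,-np.sin(th)]); d["rad"]=-f@ty
    print(d["tag"],round(d["th"],1),"g",round(d["g"],2),"tan",round(d["tan"],2),"rad",round(d["rad"],2),"sum",round(d["tF"]+d["My"],3))
s=np.array([-1 if d["tag"]==["-"] else 1 for d in D]);th=np.radians([d["th"] for d in D]);g=np.array([d["g"] for d in D]);y=np.array([d["tF"]+d["My"] for d in D])
for L in (.12,.15,.165,.18,.2): print(L,(y+L*g).round(3))
E
```

```text
t9.80 tilt 20.11 posang 19.68 r 0.0688 F [-3.28  7.34  6.13] M [0.532 1.127 0.017] tauF -0.364 My 1.137 sum 0.773 open 0.0445 q [  1.8  39.2  56.9 127.8   1.1   2.9] qd [-0.5 34.7 47.1 31.7  1.  -0.7]
['-'] -10.3 g 4.34 tan 4.34 rad 0.48 sum -0.182
['-'] -20.3 g 4.24 tan 4.24 rad -2.72 sum -0.22
['-'] -30.3 g 4.88 tan 4.88 rad -6.31 sum -0.243
['-'] -40.3 g 6.27 tan 6.27 rad -10.74 sum -0.287
['-'] -50.3 g 6.75 tan 6.75 rad -17.17 sum -0.323
['+'] -39.9 g -4.04 tan -4.04 rad -0.19 sum 1.118
['+'] -29.9 g -4.44 tan -4.44 rad 1.3 sum 1.261
['+'] -19.9 g -5.79 tan -5.79 rad 0.26 sum 1.213
['+'] -9.8 g -6.04 tan -6.04 rad 0.99 sum 1.217
['+'] 0.1 g -6.86 tan -6.86 rad 1.21 sum 1.053
['+'] 10.1 g -5.57 tan -5.57 rad 1.33 sum 1.021
['+'] 20.1 g -5.32 tan -5.32 rad 4.58 sum 0.773
0.12 [0.338 0.289 0.343 0.465 0.488 0.633 0.728 0.519 0.492 0.23  0.353 0.135]
0.15 [ 0.469  0.416  0.49   0.653  0.69   0.512  0.595  0.345  0.31   0.024
  0.186 -0.025]
0.165 [ 0.534  0.48   0.563  0.747  0.791  0.452  0.528  0.258  0.22  -0.079
  0.102 -0.105]
0.18 [ 0.599  0.543  0.636  0.841  0.893  0.391  0.462  0.171  0.129 -0.182
  0.019 -0.184]
0.2 [ 0.686  0.628  0.734  0.966  1.028  0.31   0.373  0.055  0.008 -0.319
 -0.093 -0.291]
```

Request:
play_rows(
  moves=[
    [[-2,0,0],[0,0,0.0024],30],
    [[-4,0,0],[0,0.0002,0.0048],30],
    [[-6,0,0],[0,0.0004,0.0072],30],
    [[-8,0,0],[0,0.0007,0.0096],30],
    [[-10,0,0],[0,0.001,0.012],30],
  ],
)

```text
time: 10.3
ee_pos: [0.592, 0.0247, 0.274]
tcp_rot: [-80.1, -0.1, 88.7]
wrist_force: [8.9, 4.8, -18.8]
opening: 0.0446
```

```bash
python3 lg.py -
```

```text
t10.30 tilt 9.90 posang 12.26 r 0.0660 F [  8.9    4.82 -18.78] M [ 1.006 -2.869 -0.033] tauF 0.832 My -2.849 sum -2.017 open 0.0446 q [  2.1  23.7  36.8 112.9   0.7   3.3] qd [  0.6 -28.2 -34.2 -26.4  -0.9   0.8]
```

Request:
play_rows(
  moves=[
    [[-2,0,0],[0,0,0.0024],30],
    [[-4,0,0],[0,0.0002,0.0048],30],
    [[-6,0,0],[0,0.0004,0.0072],30],
    [[-8,0,0],[0,0.0007,0.0096],30],
    [[-10,0,0],[0,0.001,0.012],30],
  ],
)

```text
time: 10.8
ee_pos: [0.58, 0.0249, 0.2755]
tcp_rot: [-90.1, -0.1, 88.7]
wrist_force: [10.9, 5.3, -19.5]
opening: 0.0442
```

```bash
python3 lg.py -
```

```text
t10.80 tilt -0.10 posang 1.73 r 0.0660 F [ 10.88   5.28 -19.54] M [ 1.048 -2.452  0.38 ] tauF 0.750 My -2.432 sum -1.682 open 0.0442 q [2.400e+00 1.050e+01 2.120e+01 1.006e+02 1.000e-01 3.700e+00] qd [  0.9 -25.4 -29.2 -23.6  -1.2   0.7]
```

Request:
play_rows(
  moves=[
    [[-2,0,0],[0,0,0.0024],30],
    [[-4,0,0],[0,0.0002,0.0048],30],
    [[-6,0,0],[0,0.0004,0.0072],30],
    [[-8,0,0],[0,0.0007,0.0096],30],
    [[-10,0,0],[0,0.001,0.012],30],
  ],
)

```text
time: 11.3
ee_pos: [0.5678, 0.0251, 0.2748]
tcp_rot: [-100.1, -0.1, 88.7]
wrist_force: [15.6, 4.3, -20.1]
opening: 0.0443
```

```bash
python3 lg.py -
```

```text
t11.30 tilt -10.09 posang -8.85 r 0.0661 F [ 15.59   4.33 -20.08] M [ 0.923 -2.41   0.357] tauF 0.808 My -2.391 sum -1.584 open 0.0443 q [ 2.9 -1.8  7.3 89.  -0.7  4.1] qd [  0.9 -24.2 -27.  -22.7  -1.6   0.8]
```

Request:
play_rows(
  moves=[
    [[-2,0,0],[0,0,0.0024],30],
    [[-4,0,0],[0,0.0002,0.0048],30],
    [[-6,0,0],[0,0.0004,0.0072],30],
    [[-8,0,0],[0,0.0007,0.0096],30],
    [[-10,0,0],[0,0.001,0.012],30],
  ],
)

```text
time: 11.8
ee_pos: [0.5561, 0.0253, 0.2718]
tcp_rot: [-110.1, -0.1, 88.7]
wrist_force: [20.1, 3.7, -20.1]
opening: 0.0446
```

```bash
python3 lg.py -
```

```text
t11.80 tilt -20.07 posang -19.42 r 0.0661 F [ 20.07   3.67 -20.15] M [ 0.807 -2.375  0.61 ] tauF 0.803 My -2.359 sum -1.556 open 0.0446 q [  3.4 -13.7  -5.8  77.9  -1.5   4.4] qd [  1.2 -23.5 -25.7 -22.   -1.9   0.5]
```

Request:
play_rows(
  moves=[
    [[-2,0,0],[0,0,0.0024],30],
    [[-4,0,0],[0,0.0002,0.0048],30],
    [[-6,0,0],[0,0.0004,0.0072],30],
    [[-8,0,0],[0,0.0007,0.0096],30],
    [[-10,0,0],[0,0.001,0.012],30],
  ],
)

```text
time: 12.3
ee_pos: [0.5448, 0.0254, 0.2666]
tcp_rot: [-120.0, -0.0, 88.7]
wrist_force: [21.8, 2.9, -19.8]
opening: 0.0448
```

```bash
python3 lg.py -
```

```text
t12.30 tilt -30.03 posang -30.20 r 0.0661 F [ 21.76   2.88 -19.76] M [ 0.647 -1.738  0.705] tauF 0.583 My -1.726 sum -1.143 open 0.0448 q [  4.  -25.3 -18.3  67.   -2.6   4.6] qd [  1.5 -23.1 -24.8 -21.1  -2.3   0.3]
```

Request:
play_rows(
  moves=[
    [[-2,0,0],[0,0,0.0024],30],
    [[-4,0,0],[0,0.0002,0.0048],30],
    [[-6,0,0],[0,0.0004,0.0072],30],
    [[-8,0,0],[0,0.0007,0.0096],30],
    [[-10,0,0],[0,0.001,0.012],30],
  ],
)

```text
time: 12.8
ee_pos: [0.5346, 0.0255, 0.2595]
tcp_rot: [-130.0, -0.0, 88.7]
wrist_force: [25.7, 2.4, -17.9]
opening: 0.0447
```

```bash
python3 lg.py -
```

```text
t12.80 tilt -39.99 posang -40.97 r 0.0662 F [ 25.66   2.41 -17.88] M [ 0.35  -1.374  0.523] tauF 0.504 My -1.367 sum -0.863 open 0.0447 q [  4.8 -36.8 -30.5  56.4  -3.9   4.7] qd [  1.5 -23.1 -24.2 -21.   -2.6  -0. ]
```

```bash
python3 - <<'E'
from h import *
import cv2
for n in ["side","top","wrist"]:
    c=camera(n); cv2.imwrite(f"pics/{n}3.png",c["img"][:,:,::-1])
a=cv2.imread("pics/side3.png")[60:260,260:460]; cv2.imwrite("pics/side3z.png",cv2.resize(a,None,fx=3,fy=3,interpolation=cv2.INTER_CUBIC))
E
python3 lg.py rest
```

```text
t12.95 tilt -39.88 posang -41.76 r 0.0664 F [ 23.26   3.18 -19.74] M [ 0.522 -0.722  0.687] tauF 0.276 My -0.712 sum -0.436 open 0.0445 q [  4.8 -36.8 -30.6  56.5  -3.9   4.7] qd [-0.   0.8  0.9  1.   0.2 -0.1]
```

View pics/side3z.png

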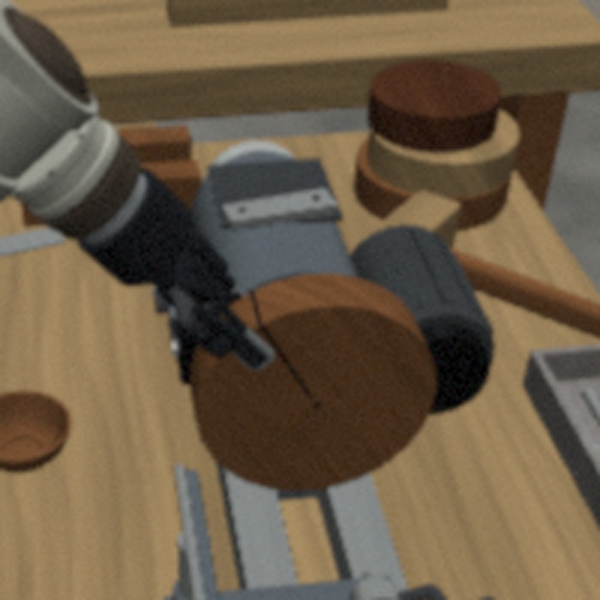

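View pics/wrist3.png

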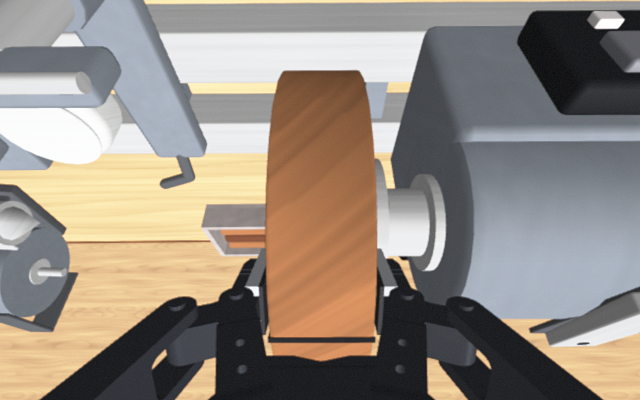

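View pics/side3.png

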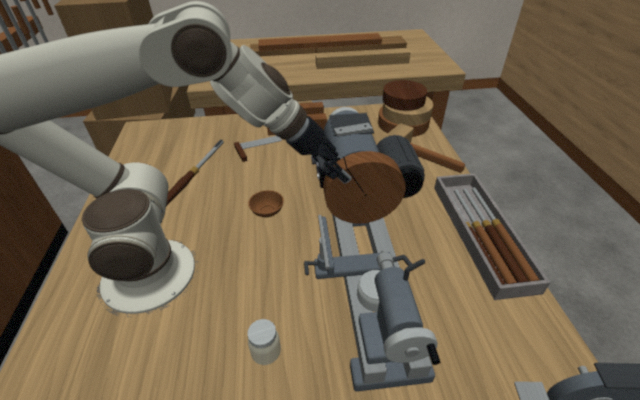

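Request:
play_rows(
  moves=[
    [[0,0,0],[0,0.003,0],30],
    [[0,0,0],[0,0.003,0],60],
    [[0,0,0],[0,0.003,0],75],
    [[0,0,0],[0,0.003,0],82],
    [[0,0,0],[0,0.003,0],82],
  ],
)

```text
time: 13.45
ee_pos: [0.5358, 0.0249, 0.2596]
tcp_rot: [-130.0, 0.0, 88.6]
wrist_force: [-0.2, -0.7, -0.5]
opening: 0.0704
```

```bash
cat > rest.py <<'E'
from h import *
import sys
F=[];M=[]
for i in range(int(sys.argv[1])):
    o=get_obs();F.append(o["wrist_force"]);M.append(o["torque"]);camera("wrist")
print("F",np.mean(F,0).round(3),np.std(F,0).round(2),"M",np.mean(M,0).round(3),np.std(M,0).round(3))
E
python3 rest.py 6; python3 lg.py free
```

```text
F [ 0.108  0.156 -0.097] [0.38 0.55 0.5 ] M [ 0.023  0.557 -0.007] [0.033 0.026 0.032]
t13.75 tilt -39.99 posang -40.49 r 0.0652 F [-0.12  0.12  0.13] M [0.036 0.568 0.01 ] tauF -0.001 My 0.569 sum 0.568 open 0.0702 q [  4.7 -36.6 -30.5  56.3  -3.9   4.7] qd [-0.   0.1  0.1  0.  -0.1  0.1]
```

```bash
cat > fit.py <<'E'
from h import *
import json
D=[json.loads(l) for l in open("log.jsonl")]
D=[d for d in D if d["tag"][0] in("+","-")]
B=R.from_euler('z',YAW,degrees=True)
ax=B.apply([0,1,0]); OFF=11.3
s=np.array([-1 if d["tag"][0]=="-" else 1 for d in D])
th=np.radians([d["th"] for d in D]); off=np.radians([float(d["tag"][1]) if len(d["tag"])>1 else OFF for d in D]); bl=th+off
F=np.array([d["F"] for d in D]);M=np.array([d["M"] for d in D]);P=np.array([d["p"] for d in D])
ty=np.array([B.apply([-np.sin(a),0,-np.cos(a)]) for a in th])
def tau(L,cx,cz):
    c=C+[cx,0,cz]
    return np.cross(P-L*ty-c,F)@ax+M@ax+.867*np.sin(th)
def model(A,Bc): return A*np.sin(bl)+Bc*np.cos(bl)   # gravity torque on blank (+ = pushes +)
# torque on tool from blank = grav - s*0.36
def res(p):
    L,A,Bc,cx,cz=p
    return np.r_[(tau(L,cx,cz)-(model(A,Bc)-s*.36))/.1,cx/.002,cz/.002]
o=least_squares(res,[.2,0.1,0.1,0,0],loss='soft_l1')
L,A,Bc,cx,cz=o.x; J=np.linalg.inv(o.jac.T@o.jac)
print("L,A,B,cx,cz",o.x.round(4),"sd",np.sqrt(np.diag(J)).round(3),"M",np.hypot(A,Bc))
# heavy at angle h from pencil (+ in blank dir): torque = K sin(bl+h) (heavy at top-> away falls +x) 
h=np.arctan2(Bc,A);print("heavy angle rel pencil deg",np.degrees(h),"blank angle for heavy down",(180-np.degrees(h)+180)%360-180)
t=tau(L,cx,cz)
for i in range(len(D)): print(D[i]["tag"],"th %.1f bl %.1f tau %.3f grav %.3f model %.3f"%(np.degrees(th[i]),np.degrees(bl[i]),t[i],t[i]+s[i]*.36,model(A,Bc)[i]))
E
python3 fit.py
```

```text
L,A,B,cx,cz [ 2.074e-01  2.593e-01  1.798e-01 -2.000e-04 -2.000e-04] sd [0.006 0.099 0.039 0.002 0.002] M 0.3155869272565833
heavy angle rel pencil deg 34.74229019696178 blank angle for heavy down 145.2577098030382
['-'] th -10.3 bl 1.0 tau 0.564 grav 0.204 model 0.184
['-'] th -20.3 bl -9.0 tau 0.361 grav 0.001 model 0.137
['-'] th -30.3 bl -19.0 tau 0.335 grav -0.025 model 0.086
['-'] th -40.3 bl -29.0 tau 0.456 grav 0.096 model 0.032
['-'] th -50.3 bl -39.0 tau 0.417 grav 0.057 model -0.023
['+'] th -39.9 bl -28.6 tau -0.275 grav 0.085 model 0.034
['+'] th -29.9 bl -18.6 tau -0.093 grav 0.267 model 0.088
['+'] th -19.9 bl -8.6 tau -0.283 grav 0.077 model 0.139
['+'] th -9.8 bl 1.5 tau -0.187 grav 0.173 model 0.186
['+'] th 0.1 bl 11.4 tau -0.370 grav -0.010 model 0.228
['+'] th 10.1 bl 21.4 tau 0.017 grav 0.377 model 0.262
['+'] th 20.1 bl 31.4 tau -0.035 grav 0.325 model 0.289
['-'] th 9.9 bl 21.2 tau 0.608 grav 0.248 model 0.261
['-'] th -0.1 bl 11.2 tau 0.552 grav 0.192 model 0.227
['-'] th -10.1 bl 1.2 tau 0.710 grav 0.350 model 0.185
['-'] th -20.1 bl -8.8 tau 0.617 grav 0.257 model 0.138
['-'] th -30.0 bl -18.7 tau 0.280 grav -0.080 model 0.087
['-'] th -40.0 bl -28.7 tau 0.276 grav -0.084 model 0.033
```

```bash
python3 - <<'E'
from h import *
goal(*pose(-44,.067))
r=.067
for d in (1,2,3.4,4):
  print(d,[(round(d*k,1),round(r*(1-np.cos(np.radians(d*k))),4),round(r*np.sin(np.radians(d*k)),4)) for k in range(1,6)])
E
```

```text
t 13.75 rotvec [-4.01 -0.18 -0.16] shift [ 0.0003 -0.0017  0.0041] pos [0.5357 0.025  0.259 ] rpy [-129.99    0.     88.66] q [  4.7 -36.6 -30.5  56.3  -3.9   4.7]
1 [(1, np.float64(0.0), np.float64(0.0012)), (2, np.float64(0.0), np.float64(0.0023)), (3, np.float64(0.0001), np.float64(0.0035)), (4, np.float64(0.0002), np.float64(0.0047)), (5, np.float64(0.0003), np.float64(0.0058))]
2 [(2, np.float64(0.0), np.float64(0.0023)), (4, np.float64(0.0002), np.float64(0.0047)), (6, np.float64(0.0004), np.float64(0.007)), (8, np.float64(0.0007), np.float64(0.0093)), (10, np.float64(0.001), np.float64(0.0116))]
3.4 [(3.4, np.float64(0.0001), np.float64(0.004)), (6.8, np.float64(0.0005), np.float64(0.0079)), (10.2, np.float64(0.0011), np.float64(0.0119)), (13.6, np.float64(0.0019), np.float64(0.0158)), (17.0, np.float64(0.0029), np.float64(0.0196))]
4 [(4, np.float64(0.0002), np.float64(0.0047)), (8, np.float64(0.0007), np.float64(0.0093)), (12, np.float64(0.0015), np.float64(0.0139)), (16, np.float64(0.0026), np.float64(0.0185)), (20, np.float64(0.004), np.float64(0.0229))]
```

Request:
play_rows(
  moves=[
    [[-2,0,0],[0,-0.001,0.002],82],
    [[-4,0,0],[0,-0.0017,0.0041],82],
    [[-4,0,0],[0,-0.0017,0.0041],50],
    [[-4,0,0],[0,-0.0017,0.0041],30],
    [[-4,0,0],[0,-0.0017,0.0041],30],
  ],
  grip_force=50,
)

```text
time: 14.25
ee_pos: [0.5313, 0.0256, 0.2582]
tcp_rot: [-134.0, -0.0, 88.7]
wrist_force: [-8.1, 3.1, 2.3]
opening: 0.0442
```

```bash
python3 lg.py rest
```

```text
t14.25 tilt -43.95 posang -43.79 r 0.0674 F [-8.11  3.12  2.28] M [0.325 1.506 0.584] tauF -0.291 My 1.512 sum 1.221 open 0.0442 q [  5.1 -41.2 -35.1  52.4  -4.4   4.6] qd [ 0.   0.2  0.2  0.3 -0.   0.1]
```

Request:
play_rows(
  moves=[
    [[3.4,0,0],[0,0.0001,-0.004],30],
    [[6.8,0,0],[0,0.0005,-0.0079],30],
    [[10.2,0,0],[0,0.0011,-0.0119],30],
    [[13.6,0,0],[0,0.0019,-0.0158],30],
    [[17,0,0],[0,0.0029,-0.0196],30],
  ],
)

```text
time: 14.75
ee_pos: [0.5476, 0.0253, 0.2699]
tcp_rot: [-116.8, -0.0, 88.7]
wrist_force: [-6.3, 4.7, 4.3]
opening: 0.0443
```

```bash
python3 lg.py + 15
```

```text
t14.75 tilt -26.80 posang -26.74 r 0.0676 F [-6.33  4.67  4.33] M [0.191 1.364 0.568] tauF -0.256 My 1.368 sum 1.112 open 0.0443 q [  3.8 -21.6 -14.2  70.7  -2.2   4.6] qd [-2.4 39.1 42.1 36.6  3.7 -0.7]
```

Request:
play_rows(
  moves=[
    [[3.4,0,0],[0,0.0001,-0.004],30],
    [[6.8,0,0],[0,0.0005,-0.0079],30],
    [[10.2,0,0],[0,0.0011,-0.0119],30],
    [[13.6,0,0],[0,0.0019,-0.0158],30],
    [[17,0,0],[0,0.0029,-0.0196],30],
  ],
)

```text
time: 15.25
ee_pos: [0.5665, 0.025, 0.2763]
tcp_rot: [-99.8, -0.0, 88.7]
wrist_force: [-4.2, 6.0, 5.9]
opening: 0.0442
```

```bash
python3 lg.py + 15
```

```text
t15.25 tilt -9.82 posang -9.78 r 0.0678 F [-4.21  6.03  5.91] M [0.145 1.128 0.498] tauF -0.221 My 1.130 sum 0.909 open 0.0442 q [ 2.9 -1.7  7.6 89.5 -0.7  4.1] qd [-1.6 40.6 45.2 38.3  2.9 -1.1]
```

Request:
play_rows(
  moves=[
    [[3.4,0,0],[0,0.0001,-0.004],30],
    [[6.8,0,0],[0,0.0005,-0.0079],30],
    [[10.2,0,0],[0,0.0011,-0.0119],30],
    [[13.6,0,0],[0,0.0019,-0.0158],30],
    [[17,0,0],[0,0.0029,-0.0196],30],
  ],
)

```text
time: 15.75
ee_pos: [0.5863, 0.0247, 0.2769]
tcp_rot: [-82.8, -0.0, 88.7]
wrist_force: [-3.2, 8.2, 8.8]
opening: 0.0442
```

```bash
python3 lg.py + 15
```

```text
t15.75 tilt 7.15 posang 7.01 r 0.0679 F [-3.18  8.19  8.76] M [0.054 0.875 0.353] tauF -0.297 My 0.876 sum 0.579 open 0.0442 q [  2.2  19.7  32.1 109.6   0.5   3.4] qd [-1.2 44.5 53.2 41.8  2.1 -1.4]
```

Request:
play_rows(
  moves=[
    [[0,0,0],[0,0,0],30],
    [[0,0,0],[0,0,0],75],
    [[0,0,0],[0,0,0],75],
    [[0,0,0],[0,0,0],75],
    [[-5,0,0],[0,0.0003,0.0058],75],
  ],
)

```text
time: 16.25
ee_pos: [0.5823, 0.0238, 0.2715]
tcp_rot: [-87.6, 0.0, 88.6]
wrist_force: [-0.4, 0.5, 0.2]
opening: 0.0644
```

```bash
python3 lg.py free; python3 - <<'E'
from h import *
import cv2
goal(*pose(-44,.067))
c=camera("side"); a=c["img"][60:260,260:460,::-1]; cv2.imwrite("pics/side4z.png",cv2.resize(a,None,fx=3,fy=3,interpolation=cv2.INTER_CUBIC))
B=R.from_euler('z',YAW,degrees=True)
for d in range(-60,91,10):
    print(d,((proj(c,C+B.apply([.1*np.sin(np.radians(d)),-.0225,.1*np.cos(np.radians(d))]))[0]-[260,60])*3).round(),end=' ')
E
```

```text
t16.25 tilt 2.39 posang 3.94 r 0.0622 F [-0.45  0.52  0.21] M [ 0.016 -0.083  0.046] tauF -0.029 My -0.083 sum -0.112 open 0.0644 q [2.300e+00 1.340e+01 2.410e+01 1.031e+02 1.000e-01 3.600e+00] qd [  1.9 -72.4 -81.1 -65.3  -3.3   2.3]
t 16.25 rotvec [-46.39  -0.24  -0.13] shift [0.0004 0.016  0.0502] pos [0.5823 0.0238 0.2715] rpy [-8.761e+01  4.000e-02  8.864e+01] q [2.300e+00 1.340e+01 2.410e+01 1.031e+02 1.000e-01 3.600e+00]
-60 [211. 366.] -50 [224. 351.] -40 [240. 337.] -30 [259. 325.] -20 [280. 316.] -10 [302. 310.] 0 [324. 306.] 10 [347. 306.] 20 [368. 310.] 30 [387. 316.] 40 [404. 325.] 50 [417. 336.] 60 [427. 350.] 70 [434. 365.] 80 [437. 380.] 90 [436. 396.]
```

View pics/side4z.png

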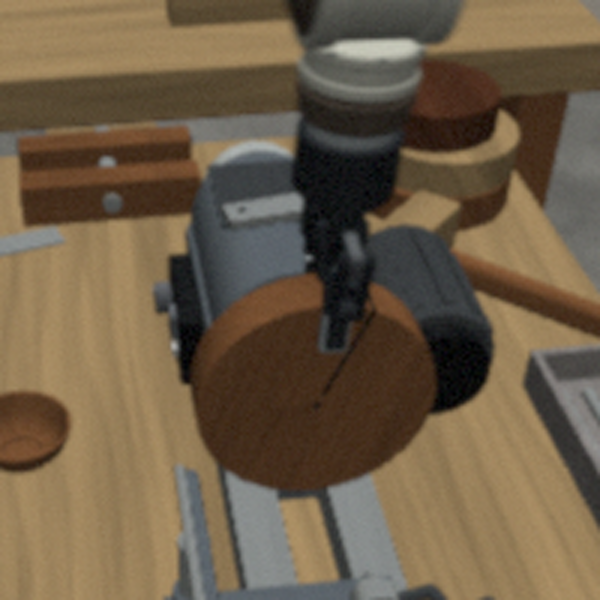

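```bash
python3 lg.py free; python3 - <<'E'
from h import *
goal(*pose(-44,.067)); goal(*pose(-18,.067));goal(*pose(2.4,.067))
E
```

```text
t16.30 tilt 1.99 posang 0.26 r 0.0641 F [-0.98 -0.8   0.42] M [-0.049  0.052 -0.   ] tauF -0.062 My 0.051 sum -0.011 open 0.0640 q [2.300e+00 1.250e+01 2.320e+01 1.028e+02 1.000e-01 3.700e+00] qd [-0.1  1.3  8.4  9.2  0.5 -0.2]
t 16.3 rotvec [-45.99  -0.23  -0.12] shift [0.0005 0.0175 0.0463] pos [0.5783 0.0238 0.2736] rpy [-8.801e+01  3.000e-02  8.864e+01] q [2.300e+00 1.250e+01 2.320e+01 1.028e+02 1.000e-01 3.700e+00]
t 16.3 rotvec [-19.99  -0.25  -0.07] shift [0.0006 0.0011 0.021 ] pos [0.5783 0.0238 0.2736] rpy [-8.801e+01  3.000e-02  8.864e+01] q [2.300e+00 1.250e+01 2.320e+01 1.028e+02 1.000e-01 3.700e+00]
t 16.3 rotvec [ 0.41 -0.26 -0.02] shift [ 0.0007 -0.0029 -0.0024] pos [0.5783 0.0238 0.2736] rpy [-8.801e+01  3.000e-02  8.864e+01] q [2.300e+00 1.250e+01 2.320e+01 1.028e+02 1.000e-01 3.700e+00]
```

```bash
python3 - <<'E'
from h import *
p,Rt,o=cur()
for th in (-5,-12.5,-20,-27.5,-35): 
    q,Q=pose(th,.067); print((Rt.inv()*Q).as_rotvec(degrees=True).round(1),Rt.inv().apply(q-p).round(4))
E
```

```text
[-7.  -0.3 -0. ] [ 0.0007 -0.0024  0.0062]
[-14.5  -0.3  -0.1] [ 0.0007 -0.0008  0.0148]
[-22.   -0.2  -0.1] [0.0006 0.0019 0.0232]
[-29.5  -0.2  -0.1] [0.0006 0.0057 0.0311]
[-37.   -0.2  -0.1] [0.0006 0.0106 0.0384]
```

Request:
play_rows(
  moves=[
    [[-7,0,0],[0.0006,-0.0024,0.0062],75],
    [[-14.5,0,0],[0.0006,-0.0008,0.0148],75],
    [[-22,0,0],[0.0006,0.0019,0.0232],75],
    [[-29.5,0,0],[0.0006,0.0057,0.0311],75],
    [[-37,0,0],[0.0006,0.0106,0.0384],75],
  ],
)

```text
time: 16.8
ee_pos: [0.5412, 0.0253, 0.269]
tcp_rot: [-125.4, -0.0, 88.6]
wrist_force: [-0.3, -0.4, 0.8]
opening: 0.0644
```

```bash
python3 - <<'E'
from h import *
camera("wrist")
goal(*pose(-44,.067))
E
```

```text
t 16.85 rotvec [-8.69 -0.17 -0.19] shift [0.0004 0.0003 0.004 ] pos [0.5345 0.0249 0.2603] rpy [-1.2531e+02  3.0000e-02  8.8650e+01] q [  4.5 -32.1 -25.6  61.4  -3.4   4.7]
```

Request:
play_rows(
  moves=[
    [[-5,0,0],[0,0,0.003],75],
    [[-8.7,0,0],[0.0004,0.0003,0.004],75],
    [[-8.7,0,0],[0.0004,0.0003,0.004],50],
    [[-8.7,0,0],[0.0004,0.0003,0.004],30],
    [[-8.7,0,0],[0.0004,0.0003,0.004],30],
  ],
)

```text
time: 17.35
ee_pos: [0.5381, 0.0255, 0.2657]
tcp_rot: [-133.5, 0.0, 88.6]
wrist_force: [-14.1, -3.7, 5.2]
opening: 0.0445
```

```bash
python3 lg.py rest
```

```text
t17.35 tilt -43.52 posang -35.41 r 0.0690 F [-14.12  -3.74   5.23] M [-0.447  2.573 -0.157] tauF -0.580 My 2.564 sum 1.984 open 0.0445 q [  5.1 -39.5 -33.2  53.   -4.5   4.7] qd [-0.1  0.6  0.6  0.3  0.1 -0. ]
```

Request:
play_rows(
  moves=[
    [[0,0,0],[0,0,0],75],
    [[0,0,0],[0,0,0],75],
    [[0,0,0],[0,0,0],75],
    [[0,0,0],[0,0,0],75],
    [[0,0,0],[0,0,0],75],
  ],
)

```text
time: 17.85
ee_pos: [0.5387, 0.026, 0.2648]
tcp_rot: [-133.7, -0.0, 88.7]
wrist_force: [0.5, -0.9, -0.1]
opening: 0.0642
```

```bash
python3 - <<'E'
from h import *
goal(*pose(-44,.067));goal(*pose(-44,.067))
E
python3 lg.py free
```

```text
t 17.85 rotvec [-0.32 -0.17 -0.16] shift [-0.0008  0.0002  0.0101] pos [0.5387 0.026  0.2648] rpy [-133.68   -0.     88.66] q [  5.1 -39.6 -33.4  52.7  -4.4   4.7]
t 17.85 rotvec [-0.32 -0.17 -0.16] shift [-0.0008  0.0002  0.0101] pos [0.5387 0.026  0.2648] rpy [-133.68   -0.     88.66] q [  5.1 -39.6 -33.4  52.7  -4.4   4.7]
t17.85 tilt -43.68 posang -35.44 r 0.0679 F [ 0.46 -0.86 -0.14] M [ 0.044  0.62  -0.039] tauF 0.020 My 0.621 sum 0.641 open 0.0642 q [  5.1 -39.6 -33.4  52.7  -4.4   4.7] qd [ 0.  -0.3 -0.2 -0.1 -0.  -0. ]
```

Request:
play_rows(
  moves=[
    [[0,0,0],[0,0,0.005],75],
    [[0,0,0],[-0.0006,0,0.0101],75],
    [[0,0,0],[-0.0006,0,0.0101],60],
    [[0,0,0],[-0.0006,0,0.0101],30],
    [[0,0,0],[-0.0006,0,0.0101],30],
  ],
)

```text
time: 18.35
ee_pos: [0.531, 0.0256, 0.2578]
tcp_rot: [-133.7, -0.0, 88.7]
wrist_force: [-5.7, -0.2, 1.2]
opening: 0.044
```

```bash
python3 lg.py rest;python3 - <<'E'
from h import *
import cv2
c=camera("side"); a=c["img"][60:260,260:460,::-1]; cv2.imwrite("pics/side5z.png",cv2.resize(a,None,fx=3,fy=3,interpolation=cv2.INTER_CUBIC))
E
```

```text
t18.35 tilt -43.68 posang -44.23 r 0.0674 F [-5.65 -0.24  1.21] M [0.011 1.478 0.254] tauF -0.216 My 1.478 sum 1.262 open 0.0440 q [  5.2 -41.  -34.9  52.7  -4.5   4.7] qd [ 0.   0.1  0.2  0.2 -0.1  0. ]
```

View pics/side5z.png

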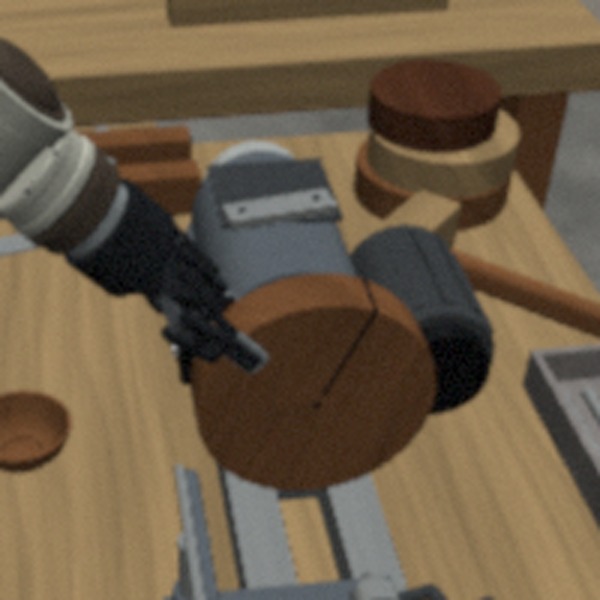

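Request:
play_rows(
  moves=[
    [[3.4,0,0],[0,0.0001,-0.004],30],
    [[6.8,0,0],[0,0.0005,-0.0079],30],
    [[10.2,0,0],[0,0.0011,-0.0119],30],
    [[13.6,0,0],[0,0.0019,-0.0158],30],
    [[17,0,0],[0,0.0029,-0.0196],30],
  ],
)

```text
time: 18.9
ee_pos: [0.5472, 0.0254, 0.2697]
tcp_rot: [-116.5, -0.0, 88.7]
wrist_force: [-7.2, 2.7, 4.2]
opening: 0.0443
```

```bash
python3 lg.py + 68.5
```

```text
t18.90 tilt -26.54 posang -27.14 r 0.0676 F [-7.18  2.75  4.15] M [-0.187  1.49   0.406] tauF -0.307 My 1.486 sum 1.179 open 0.0443 q [  3.8 -21.4 -14.   71.   -2.3   4.6] qd [-2.3 39.1 42.1 36.7  3.8 -0.5]
```

Request:
play_rows(
  moves=[
    [[3.4,0,0],[0,0.0001,-0.004],30],
    [[6.8,0,0],[0,0.0005,-0.0079],30],
    [[10.2,0,0],[0,0.0011,-0.0119],30],
    [[13.6,0,0],[0,0.0019,-0.0158],30],
    [[17,0,0],[0,0.0029,-0.0196],30],
  ],
)

```text
time: 19.4
ee_pos: [0.566, 0.025, 0.2763]
tcp_rot: [-99.6, -0.0, 88.7]
wrist_force: [-6.1, 3.5, 6.5]
opening: 0.0443
```

```bash
python3 lg.py + 68.5
```

```text
t19.40 tilt -9.57 posang -10.23 r 0.0678 F [-6.08  3.48  6.48] M [-0.289  1.465  0.372] tauF -0.332 My 1.459 sum 1.126 open 0.0443 q [ 2.9 -1.5  7.9 89.8 -0.7  4.1] qd [-1.7 40.4 45.3 38.4  2.8 -1.2]
```

Request:
play_rows(
  moves=[
    [[3.4,0,0],[0,0.0001,-0.004],30],
    [[6.8,0,0],[0,0.0005,-0.0079],30],
    [[10.2,0,0],[0,0.0011,-0.0119],30],
    [[13.6,0,0],[0,0.0019,-0.0158],30],
    [[17,0,0],[0,0.0029,-0.0196],30],
  ],
)

```text
time: 19.9
ee_pos: [0.5858, 0.0247, 0.2769]
tcp_rot: [-82.6, 0.0, 88.7]
wrist_force: [-3.9, 5.8, 10.8]
opening: 0.0442
```

```bash
python3 lg.py + 68.5
```

```text
t19.90 tilt 7.41 posang 6.58 r 0.0679 F [-3.94  5.8  10.8 ] M [-0.406  1.232  0.447] tauF -0.357 My 1.224 sum 0.867 open 0.0442 q [  2.2  19.9  32.4 109.9   0.4   3.4] qd [-1.1 44.6 53.3 42.   1.9 -1.4]
```

Request:
play_rows(
  moves=[
    [[0,0,0],[0,0,0],30],
    [[0,0,0],[0,0,0],30],
    [[0,0,0],[0,0,0],75],
    [[0,0,0],[0,0,0],75],
    [[0,0,0],[0,0,0],75],
  ],
)

```text
time: 20.4
ee_pos: [0.5861, 0.0241, 0.2757]
tcp_rot: [-82.7, 0.0, 88.6]
wrist_force: [0.3, -0.8, -0.3]
opening: 0.0639
```

```bash
python3 lg.py free;  python3 fit.py; python3 - <<'E'
from h import *
p,Rt,o=cur()
for th in (-3,-11,-19,-27,-35): 
    q,Q=pose(th,.067); print((Rt.inv()*Q).as_rotvec(degrees=True).round(1),Rt.inv().apply(q-p).round(4))
E
```

```text
t20.40 tilt 7.30 posang 6.95 r 0.0667 F [ 0.26 -0.81 -0.28] M [-0.017 -0.064 -0.005] tauF 0.021 My -0.064 sum -0.044 open 0.0639 q [  2.1  19.7  32.1 109.6   0.4   3.5] qd [-0.1 -0.2 -0.1 -0.   0.1 -0. ]
L,A,B,cx,cz [ 0.2075  0.1948  0.1876 -0.0003 -0.0006] sd [0.005 0.062 0.036 0.002 0.002] M 0.27046423590531715
heavy angle rel pencil deg 43.91844167530853 blank angle for heavy down 136.08155832469146
['-'] th -10.3 bl 1.0 tau 0.566 grav 0.206 model 0.191
['-'] th -20.3 bl -9.0 tau 0.363 grav 0.003 model 0.155
['-'] th -30.3 bl -19.0 tau 0.339 grav -0.021 model 0.114
['-'] th -40.3 bl -29.0 tau 0.461 grav 0.101 model 0.070
['-'] th -50.3 bl -39.0 tau 0.425 grav 0.065 model 0.023
['+'] th -39.9 bl -28.6 tau -0.277 grav 0.083 model 0.072
['+'] th -29.9 bl -18.6 tau -0.095 grav 0.265 model 0.116
['+'] th -19.9 bl -8.6 tau -0.286 grav 0.074 model 0.157
['+'] th -9.8 bl 1.5 tau -0.190 grav 0.170 model 0.192
['+'] th 0.1 bl 11.4 tau -0.374 grav -0.014 model 0.223
['+'] th 10.1 bl 21.4 tau 0.014 grav 0.374 model 0.246
['+'] th 20.1 bl 31.4 tau -0.037 grav 0.323 model 0.262
['-'] th 9.9 bl 
[... 211 characters left out ...]
h -30.0 bl -18.7 tau 0.290 grav -0.070 model 0.115
['-'] th -40.0 bl -28.7 tau 0.287 grav -0.073 model 0.071
['+', '15'] th -26.8 bl -11.8 tau -0.068 grav 0.292 model 0.144
['+', '15'] th -9.8 bl 5.2 tau 0.082 grav 0.442 model 0.204
['+', '15'] th 7.2 bl 22.2 tau -0.231 grav 0.129 model 0.247
['+', '68.5'] th -26.5 bl 42.0 tau -0.172 grav 0.188 model 0.270
['+', '68.5'] th -9.6 bl 58.9 tau -0.058 grav 0.302 model 0.264
['+', '68.5'] th 7.4 bl 75.9 tau -0.150 grav 0.210 model 0.235
[-10.3  -0.3  -0. ] [0.0002 0.0008 0.0116]
[-18.3  -0.3  -0. ] [0.0001 0.0031 0.0206]
[-26.3  -0.3  -0. ] [0.0001 0.0067 0.0293]
[-34.3  -0.3  -0.1] [0.0001 0.0114 0.0373]
[-42.3  -0.2  -0.1] [0.     0.0172 0.0447]
```

Request:
play_rows(
  moves=[
    [[-8.4,0,0],[0,0.0005,0.0095],75],
    [[-16.8,0,0],[0,0.0027,0.019],75],
    [[-25.2,0,0],[0,0.0062,0.028],75],
    [[-33.8,0,0],[0,0.0111,0.0368],75],
    [[-42.3,0,0],[0,0.0172,0.0447],75],
  ],
)

```text
time: 20.9
ee_pos: [0.5405, 0.0252, 0.2664]
tcp_rot: [-119.3, 0.0, 88.6]
wrist_force: [-0.7, 0.1, 0.7]
opening: 0.0641
```

Request:
play_rows(
  moves=[
    [[-5,0,0],[0,0.0003,0.0058],75],
    [[-9,0,0],[0,0.0008,0.0105],75],
    [[-9,0,0],[0,0.0008,0.0105],75],
    [[-9,0,0],[0,0.0008,0.0105],75],
    [[-9,0,0],[0,0.0008,0.0105],75],
  ],
)

```text
time: 21.4
ee_pos: [0.5326, 0.0255, 0.2607]
tcp_rot: [-127.9, 0.0, 88.7]
wrist_force: [0.8, -1.4, 1.2]
opening: 0.0641
```

```bash
python3 lg.py free
```

```text
t21.40 tilt -37.86 posang -41.59 r 0.0684 F [ 0.82 -1.38  1.2 ] M [ 0.026  0.545 -0.066] tauF 0.098 My 0.545 sum 0.643 open 0.0641 q [  4.7 -34.9 -28.3  58.9  -3.7   4.8] qd [-0.1  0.8  0.4 -0.2 -0.   0. ]
```

```bash
python3 - <<'E'
from h import *
goal(*pose(-44,.067))
E
```

```text
t 21.4 rotvec [-6.13 -0.17 -0.17] shift [-0.0001  0.0017  0.0027] pos [0.5326 0.0255 0.2607] rpy [-1.2787e+02  1.0000e-02  8.8660e+01] q [  4.7 -34.9 -28.3  58.9  -3.7   4.8]
```

Request:
play_rows(
  moves=[
    [[-4,0,0],[0,0.001,0.002],75],
    [[-6,0,0],[0,0.0017,0.0027],75],
    [[-6,0,0],[0,0.0017,0.0027],60],
    [[-6,0,0],[0,0.0017,0.0027],30],
    [[-6,0,0],[0,0.0017,0.0027],30],
  ],
)

```text
time: 21.9
ee_pos: [0.5312, 0.0256, 0.2571]
tcp_rot: [-133.8, 0.0, 88.7]
wrist_force: [-3.7, -0.3, 1.5]
opening: 0.0441
```

```bash
python3 lg.py rest;python3 - <<'E'
from h import *
import cv2
c=camera("side"); a=c["img"][60:260,260:460,::-1]; cv2.imwrite("pics/side6z.png",cv2.resize(a,None,fx=3,fy=3,interpolation=cv2.INTER_CUBIC))
E
```

```text
t21.90 tilt -43.80 posang -44.50 r 0.0668 F [-3.74 -0.33  1.48] M [0.007 1.161 0.283] tauF -0.108 My 1.161 sum 1.053 open 0.0441 q [  5.2 -41.1 -35.   52.5  -4.5   4.7] qd [ 0.1 -0.2 -0.3 -0.3  0.1  0. ]
```

View pics/side6z.png

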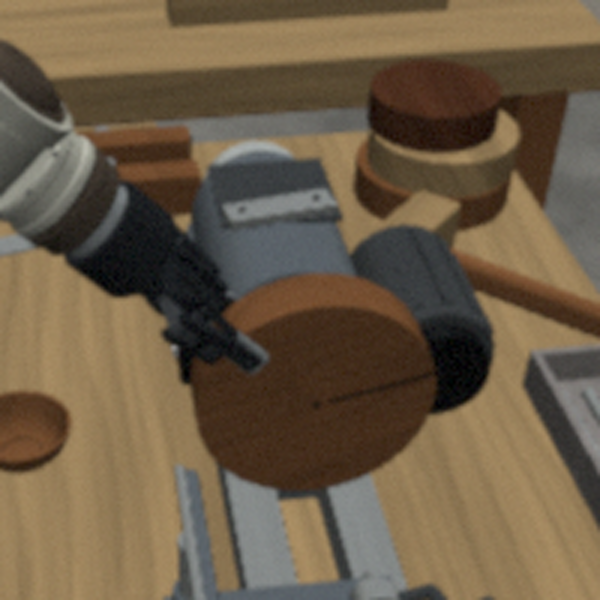

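Request:
play_rows(
  moves=[
    [[3.4,0,0],[0,0.0001,-0.004],30],
    [[6.8,0,0],[0,0.0005,-0.0079],30],
    [[10.2,0,0],[0,0.0011,-0.0119],30],
    [[13.6,0,0],[0,0.0019,-0.0158],30],
    [[17,0,0],[0,0.0029,-0.0196],30],
  ],
)

```text
time: 22.45
ee_pos: [0.5469, 0.0253, 0.2687]
tcp_rot: [-116.7, 0.0, 88.7]
wrist_force: [-8.5, 3.5, 4.7]
opening: 0.0442
```

```bash
python3 lg.py + 119.8
```

```text
t22.45 tilt -26.68 posang -27.69 r 0.0669 F [-8.54  3.51  4.74] M [-0.562  1.702  0.125] tauF -0.362 My 1.690 sum 1.328 open 0.0442 q [  3.9 -21.6 -14.3  70.7  -2.3   4.6] qd [-2.3 39.  42.2 36.7  3.8 -0.5]
```

Request:
play_rows(
  moves=[
    [[3.4,0,0],[0,0.0001,-0.004],30],
    [[6.8,0,0],[0,0.0005,-0.0079],30],
    [[10.2,0,0],[0,0.0011,-0.0119],30],
    [[13.6,0,0],[0,0.0019,-0.0158],30],
    [[17,0,0],[0,0.0029,-0.0196],30],
  ],
)

```text
time: 22.95
ee_pos: [0.5656, 0.025, 0.2754]
tcp_rot: [-99.7, 0.0, 88.7]
wrist_force: [-8.4, 6.0, 9.6]
opening: 0.0441
```

```bash
python3 lg.py + 119.8
```

```text
t22.95 tilt -9.69 posang -10.70 r 0.0671 F [-8.43  6.03  9.55] M [-0.696  1.873  0.339] tauF -0.444 My 1.859 sum 1.415 open 0.0441 q [ 2.9 -1.7  7.5 89.5 -0.7  4.1] qd [-1.7 40.5 45.1 38.3  2.8 -1.2]
```

Request:
play_rows(
  moves=[
    [[3.4,0,0],[0,0.0001,-0.004],30],
    [[6.8,0,0],[0,0.0005,-0.0079],30],
    [[10.2,0,0],[0,0.0011,-0.0119],30],
    [[13.6,0,0],[0,0.0019,-0.0158],30],
    [[17,0,0],[0,0.0029,-0.0196],30],
  ],
)

```text
time: 23.45
ee_pos: [0.5853, 0.0247, 0.2762]
tcp_rot: [-82.7, 0.0, 88.7]
wrist_force: [-7.3, 5.5, 13.6]
opening: 0.0446
```

```bash
python3 lg.py + 119.8
```

```text
t23.45 tilt 7.28 posang 6.20 r 0.0671 F [-7.28  5.5  13.6 ] M [-0.511  1.842  0.546] tauF -0.591 My 1.832 sum 1.240 open 0.0446 q [  2.2  19.6  32.  109.6   0.4   3.4] qd [-1.2 44.5 52.9 41.6  2.  -1.5]
```

Request:
play_rows(
  moves=[
    [[0,0,0],[0,0,0],30],
    [[0,0,0],[0,0,0],30],
    [[0,0,0],[0,0,0],75],
    [[0,0,0],[0,0,0],75],
    [[0,0,0],[0,0,0],75],
  ],
)

```text
time: 23.95
ee_pos: [0.5858, 0.0242, 0.2745]
tcp_rot: [-82.9, 0.0, 88.7]
wrist_force: [0.4, -0.2, -0.1]
opening: 0.064
```

```bash
python3 lg.py free;  python3 fit.py|head -3; python3 - <<'E'
from h import *
p,Rt,o=cur()
for th in (1,-6,-13,-20,-26): 
    q,Q=pose(th,.067); print((Rt.inv()*Q).as_rotvec(degrees=True).round(1),Rt.inv().apply(q-p).round(4))
E
```

```text
t23.95 tilt 7.14 posang 6.84 r 0.0655 F [ 0.4  -0.16 -0.1 ] M [ 0.022 -0.108 -0.024] tauF 0.027 My -0.107 sum -0.080 open 0.0640 q [  2.2  19.5  31.6 109.3   0.4   3.5] qd [-0.  -0.3 -0.3  0.1 -0.  -0.1]
L,A,B,cx,cz [ 0.2068  0.1842  0.1904 -0.0003 -0.0008] sd [0.005 0.054 0.036 0.002 0.002] M 0.2649582601819427
heavy angle rel pencil deg 45.953139861148024 blank angle for heavy down 134.04686013885197
['-'] th -10.3 bl 1.0 tau 0.563 grav 0.203 model 0.194
[-6.1 -0.2 -0. ] [ 0.0002 -0.0011  0.0068]
[-13.1  -0.2  -0. ] [0.0001 0.0002 0.0149]
[-20.1  -0.2  -0. ] [0.0001 0.0026 0.0227]
[-27.1  -0.2  -0.1] [0.0001 0.0059 0.0302]
[-33.1  -0.2  -0.1] [0.     0.0094 0.0363]
```

Request:
play_rows(
  moves=[
    [[-6,0,0],[0,-0.0011,0.0068],75],
    [[-13,0,0],[0,0.0002,0.0149],75],
    [[-20,0,0],[0,0.0026,0.0227],75],
    [[-27,0,0],[0,0.0059,0.0302],75],
    [[-27,0,0],[0,0.0059,0.0302],75],
  ],
)

```text
time: 24.45
ee_pos: [0.5494, 0.0247, 0.2706]
tcp_rot: [-109.9, 0.0, 88.7]
wrist_force: [0.1, 0.8, 0.3]
opening: 0.0641
```

Request:
play_rows(
  moves=[
    [[0,0,0],[0,0,0],75],
    [[0,0,0],[0,0,0],75],
    [[0,0,0],[0,0,0],60],
    [[0,0,0],[0,0,0],30],
    [[0,0,0],[0,0,0],30],
  ],
)

```text
time: 24.95
ee_pos: [0.5562, 0.0252, 0.2731]
tcp_rot: [-109.9, -0.0, 88.7]
wrist_force: [2.4, 1.8, 2.5]
opening: 0.0442
```

```bash
python3 lg.py rest;python3 - <<'E'
from h import *
import cv2
c=camera("side"); a=c["img"][60:260,260:460,::-1]; cv2.imwrite("pics/side7z.png",cv2.resize(a,None,fx=3,fy=3,interpolation=cv2.INTER_CUBIC))
B=R.from_euler('z',YAW,degrees=True)
for d in range(100,180,5):
    print(d,((proj(c,C+B.apply([.1*np.sin(np.radians(d)),-.0225,.1*np.cos(np.radians(d))]))[0]-[260,60])*3).round(),end=' ')
E
```

```text
t24.95 tilt -19.89 posang -18.95 r 0.0673 F [2.4  1.78 2.47] M [ 0.322 -0.201  0.268] tauF 0.204 My -0.195 sum 0.010 open 0.0442 q [  3.4 -13.4  -5.4  78.2  -1.6   4.4] qd [-0.  -0.6 -0.5 -0.4 -0.1  0. ]
100 [431. 412.] 105 [428. 420.] 110 [423. 428.] 115 [418. 435.] 120 [413. 442.] 125 [406. 449.] 130 [399. 455.] 135 [392. 461.] 140 [384. 467.] 145 [375. 472.] 150 [366. 476.] 155 [357. 481.] 160 [348. 484.] 165 [338. 487.] 170 [329. 489.] 175 [319. 491.]
```

View pics/side7z.png

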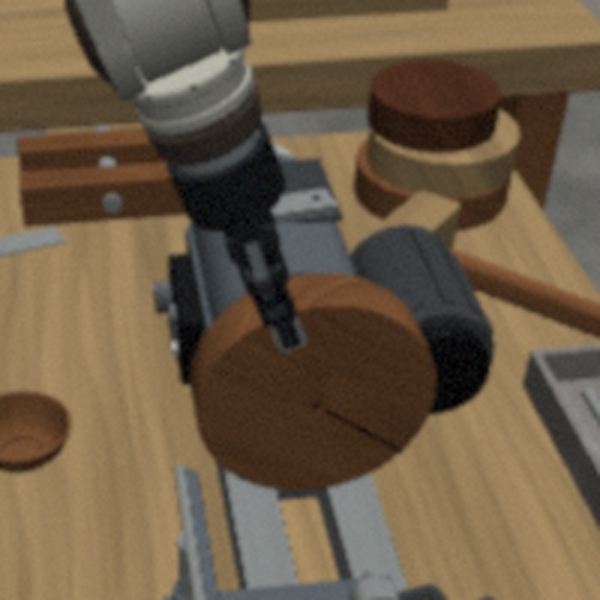

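Request:
play_rows(
  moves=[
    [[1.6,0,0],[0,0,-0.0019],30],
    [[3.2,0,0],[0,0.0001,-0.0037],30],
    [[4.8,0,0],[0,0.0002,-0.0056],30],
    [[6.4,0,0],[0,0.0004,-0.0075],30],
    [[8,0,0],[0,0.0007,-0.0093],30],
  ],
)

```text
time: 25.5
ee_pos: [0.5646, 0.0251, 0.2754]
tcp_rot: [-101.8, -0.0, 88.7]
wrist_force: [0.1, 2.4, 1.9]
opening: 0.0445
```

```bash
python3 lg.py + 147.4
```

```text
t25.50 tilt -11.84 posang -11.54 r 0.0673 F [0.15 2.43 1.88] M [ 0.364 -0.49   0.257] tauF 0.032 My -0.483 sum -0.451 open 0.0445 q [ 3.  -4.   4.9 87.2 -0.9  4.2] qd [-0.9 18.9 21.  17.9  1.3 -0.5]
```

Request:
play_rows(
  moves=[
    [[1.6,0,0],[0,0,-0.0019],30],
    [[3.2,0,0],[0,0.0001,-0.0037],30],
    [[4.8,0,0],[0,0.0002,-0.0056],30],
    [[6.4,0,0],[0,0.0004,-0.0075],30],
    [[8,0,0],[0,0.0007,-0.0093],30],
  ],
)

```text
time: 26.0
ee_pos: [0.5738, 0.0249, 0.2767]
tcp_rot: [-93.8, -0.0, 88.7]
wrist_force: [-0.8, 3.0, 3.5]
opening: 0.0441
```

```bash
python3 lg.py + 147.4
```

```text
t26.00 tilt -3.85 posang -3.61 r 0.0674 F [-0.76  2.96  3.52] M [ 0.286 -0.496  0.227] tauF -0.040 My -0.490 sum -0.530 open 0.0441 q [ 2.6  5.6 15.8 96.3 -0.3  3.9] qd [-0.7 19.5 22.2 18.5  1.1 -0.6]
```

Request:
play_rows(
  moves=[
    [[1.6,0,0],[0,0,-0.0019],30],
    [[3.2,0,0],[0,0.0001,-0.0037],30],
    [[4.8,0,0],[0,0.0002,-0.0056],30],
    [[6.4,0,0],[0,0.0004,-0.0075],30],
    [[8,0,0],[0,0.0007,-0.0093],30],
  ],
)

```text
time: 26.5
ee_pos: [0.5831, 0.0248, 0.2767]
tcp_rot: [-85.9, -0.0, 88.7]
wrist_force: [0.6, 4.8, 5.4]
opening: 0.0442
```

```bash
python3 lg.py + 147.4
```

```text
t26.50 tilt 4.14 posang 4.33 r 0.0674 F [0.58 4.81 5.43] M [ 0.175 -0.562  0.16 ] tauF 0.005 My -0.558 sum -0.553 open 0.0442 q [  2.3  15.7  27.4 105.8   0.3   3.6] qd [-0.6 20.5 24.  19.3  1.  -0.5]
```

Request:
play_rows(
  moves=[
    [[-1.6,0,0],[0,0,0.0019],30],
    [[-3.2,0,0],[0,0.0001,0.0037],30],
    [[-4.8,0,0],[0,0.0002,0.0056],30],
    [[-6.4,0,0],[0,0.0004,0.0075],30],
    [[-8,0,0],[0,0.0007,0.0093],30],
  ],
)

```text
time: 27.0
ee_pos: [0.5741, 0.025, 0.2764]
tcp_rot: [-94.0, -0.0, 88.7]
wrist_force: [3.3, 2.3, 1.3]
opening: 0.044
```

```bash
python3 lg.py - 147.4
```

```text
t27.00 tilt -4.01 posang -3.34 r 0.0671 F [3.26 2.32 1.32] M [ 0.608 -0.796  0.35 ] tauF 0.220 My -0.784 sum -0.564 open 0.0440 q [ 2.6  5.5 15.6 96.1 -0.2  3.9] qd [  0.7 -19.9 -22.4 -18.7  -1.2   0.5]
```

Request:
play_rows(
  moves=[
    [[-1.6,0,0],[0,0,0.0019],30],
    [[-3.2,0,0],[0,0.0001,0.0037],30],
    [[-4.8,0,0],[0,0.0002,0.0056],30],
    [[-6.4,0,0],[0,0.0004,0.0075],30],
    [[-8,0,0],[0,0.0007,0.0093],30],
  ],
)

```text
time: 27.5
ee_pos: [0.5649, 0.0251, 0.2752]
tcp_rot: [-102.0, -0.0, 88.7]
wrist_force: [4.5, 0.5, 0.9]
opening: 0.0444
```

```bash
python3 lg.py - 147.4
```

```text
t27.50 tilt -12.01 posang -11.29 r 0.0670 F [4.48 0.47 0.94] M [ 0.727 -0.751  0.376] tauF 0.306 My -0.737 sum -0.431 open 0.0444 q [ 3.  -4.2  4.7 86.9 -0.9  4.2] qd [  0.8 -19.1 -21.1 -18.1  -1.3   0.5]
```

Request:
play_rows(
  moves=[
    [[-1.6,0,0],[0,0,0.0019],30],
    [[-3.2,0,0],[0,0.0001,0.0037],30],
    [[-4.8,0,0],[0,0.0002,0.0056],30],
    [[-6.4,0,0],[0,0.0004,0.0075],30],
    [[-8,0,0],[0,0.0007,0.0093],30],
  ],
)

```text
time: 28.0
ee_pos: [0.556, 0.0253, 0.2727]
tcp_rot: [-110.0, -0.0, 88.7]
wrist_force: [4.7, 1.1, 0.7]
opening: 0.0442
```

```bash
python3 lg.py - 147.4
```

```text
t28.00 tilt -20.01 posang -19.24 r 0.0669 F [4.67 1.14 0.72] M [ 0.72  -0.795  0.488] tauF 0.310 My -0.781 sum -0.472 open 0.0442 q [  3.4 -13.6  -5.6  78.   -1.6   4.4] qd [  0.9 -18.6 -20.3 -17.7  -1.6   0.4]
```

Request:
play_rows(
  moves=[
    [[-1.6,0,0],[0,0,0.0019],30],
    [[-3.2,0,0],[0,0.0001,0.0037],30],
    [[-4.8,0,0],[0,0.0002,0.0056],30],
    [[-6.4,0,0],[0,0.0004,0.0075],30],
    [[-8,0,0],[0,0.0007,0.0093],30],
  ],
)

```text
time: 28.5
ee_pos: [0.5474, 0.0254, 0.2689]
tcp_rot: [-118.0, -0.0, 88.7]
wrist_force: [7.1, -0.1, 0.1]
opening: 0.0439
```

```bash
python3 lg.py - 147.4; python3 fit.py
```

```text
t28.50 tilt -28.01 posang -27.23 r 0.0669 F [ 7.12 -0.12  0.15] M [ 0.804 -0.784  0.582] tauF 0.428 My -0.768 sum -0.340 open 0.0439 q [  3.9 -22.9 -15.6  69.3  -2.4   4.6] qd [  1.2 -18.3 -19.7 -17.3  -1.7   0.3]
L,A,B,cx,cz [ 0.2084  0.1455  0.2155 -0.0003 -0.0011] sd [0.005 0.046 0.033 0.002 0.002] M 0.26005506581402726
heavy angle rel pencil deg 55.97061297856551 blank angle for heavy down 124.0293870214345
['-'] th -10.3 bl 1.0 tau 0.571 grav 0.211 model 0.218
['-'] th -20.3 bl -9.0 tau 0.369 grav 0.009 model 0.190
['-'] th -30.3 bl -19.0 tau 0.347 grav -0.013 model 0.156
['-'] th -40.3 bl -29.0 tau 0.472 grav 0.112 model 0.118
['-'] th -50.3 bl -39.0 tau 0.439 grav 0.079 model 0.076
['+'] th -39.9 bl -28.6 tau -0.282 grav 0.078 model 0.120
['+'] th -29.9 bl -18.6 tau -0.101 grav 0.259 model 0.158
['+'] th -19.9 bl -8.6 tau -0.293 grav 0.067 model 0.191
['+'] th -9.8 bl 1.5 tau -0.198 grav 0.162 model 0.219
['+'] th 0.1 bl 11.4 tau -0.383 grav -0.023 model 0.240
['+'] th 10.1 bl 21.4 tau 0.007 grav 0.367 model 0.254
['+'] th 20.1 bl 31.4 tau -0.043 grav 0.317 model 0.260
['-'] t
[... 677 characters left out ...]
0.157 grav 0.203 model 0.194
['+', '119.8'] th -26.7 bl 93.1 tau -0.231 grav 0.129 model 0.134
['+', '119.8'] th -9.7 bl 110.1 tau -0.163 grav 0.197 model 0.063
['+', '119.8'] th 7.3 bl 127.1 tau -0.548 grav -0.188 model -0.014
['+', '147.4'] th -11.8 bl 135.6 tau -0.529 grav -0.169 model -0.052
['+', '147.4'] th -3.8 bl 143.6 tau -0.710 grav -0.350 model -0.087
['+', '147.4'] th 4.1 bl 151.5 tau -0.471 grav -0.111 model -0.120
['-', '147.4'] th -4.0 bl 143.4 tau 0.066 grav -0.294 model -0.086
['-', '147.4'] th -12.0 bl 135.4 tau 0.345 grav -0.015 model -0.051
['-', '147.4'] th -20.0 bl 127.4 tau 0.198 grav -0.162 model -0.015
['-', '147.4'] th -28.0 bl 119.4 tau 0.586 grav 0.226 model 0.021
```

Request:
play_rows(
  moves=[
    [[-1.6,0,0],[0,0,0.0019],30],
    [[-3.2,0,0],[0,0.0001,0.0037],30],
    [[-4.8,0,0],[0,0.0002,0.0056],30],
    [[-6.4,0,0],[0,0.0004,0.0075],30],
    [[-8,0,0],[0,0.0007,0.0093],30],
  ],
)

```text
time: 29.0
ee_pos: [0.5395, 0.0255, 0.2641]
tcp_rot: [-126.0, -0.0, 88.7]
wrist_force: [9.0, -1.4, -0.7]
opening: 0.0441
```

```bash
python3 lg.py - 147.4
```

```text
t29.00 tilt -36.02 posang -35.19 r 0.0668 F [ 8.98 -1.39 -0.72] M [ 0.768 -0.865  0.675] tauF 0.464 My -0.850 sum -0.386 open 0.0441 q [  4.5 -32.  -25.4  60.7  -3.4   4.7] qd [  1.4 -18.2 -19.4 -17.1  -2.    0. ]
```

Request:
play_rows(
  moves=[
    [[-1.6,0,0],[0,0,0.0019],30],
    [[-3.2,0,0],[0,0.0001,0.0037],30],
    [[-4.8,0,0],[0,0.0002,0.0056],30],
    [[-6.4,0,0],[0,0.0004,0.0075],30],
    [[-8,0,0],[0,0.0007,0.0093],30],
  ],
)

```text
time: 29.5
ee_pos: [0.5323, 0.0257, 0.2581]
tcp_rot: [-134.0, -0.0, 88.7]
wrist_force: [11.1, -2.4, -1.5]
opening: 0.0443
```

```bash
python3 lg.py - 147.4
```

```text
t29.50 tilt -44.02 posang -43.20 r 0.0667 F [11.15 -2.37 -1.52] M [ 0.813 -0.933  0.718] tauF 0.475 My -0.917 sum -0.442 open 0.0443 q [  5.2 -41.1 -35.1  52.2  -4.5   4.7] qd [  1.3 -18.1 -19.  -16.7  -2.3  -0.3]
```

Request:
play_rows(
  moves=[
    [[1.6,0,0],[0,0,-0.0019],30],
    [[3.2,0,0],[0,0.0001,-0.0037],30],
    [[4.8,0,0],[0,0.0002,-0.0056],30],
    [[6.4,0,0],[0,0.0004,-0.0075],30],
    [[8,0,0],[0,0.0007,-0.0093],30],
  ],
)

```text
time: 30.0
ee_pos: [0.5386, 0.0255, 0.2633]
tcp_rot: [-125.7, 0.0, 88.7]
wrist_force: [-2.7, 1.3, 0.5]
opening: 0.0446
```

```bash
python3 lg.py + 147.4
```

```text
t30.00 tilt -35.74 posang -36.21 r 0.0667 F [-2.7   1.28  0.51] M [0.075 0.548 0.427] tauF -0.126 My 0.549 sum 0.423 open 0.0446 q [  4.5 -31.9 -25.3  61.   -3.4   4.7] qd [-1.3 18.2 19.4 16.9  2.1 -0. ]
```

Request:
play_rows(
  moves=[
    [[1.6,0,0],[0,0,-0.0019],30],
    [[3.2,0,0],[0,0.0001,-0.0037],30],
    [[4.8,0,0],[0,0.0002,-0.0056],30],
    [[6.4,0,0],[0,0.0004,-0.0075],30],
    [[8,0,0],[0,0.0007,-0.0093],30],
  ],
)

```text
time: 30.5
ee_pos: [0.5465, 0.0253, 0.2683]
tcp_rot: [-117.7, 0.0, 88.7]
wrist_force: [-4.6, 2.7, 3.4]
opening: 0.0443
```

```bash
python3 lg.py + 147.4
```

```text
t30.50 tilt -27.74 posang -28.20 r 0.0667 F [-4.57  2.73  3.44] M [-0.053  0.708  0.407] tauF -0.163 My 0.707 sum 0.544 open 0.0443 q [  3.9 -22.7 -15.5  69.6  -2.5   4.6] qd [-1.1 18.2 19.7 17.2  1.8 -0.2]
```

Request:
play_rows(
  moves=[
    [[1.6,0,0],[0,0,-0.0019],30],
    [[3.2,0,0],[0,0.0001,-0.0037],30],
    [[4.8,0,0],[0,0.0002,-0.0056],30],
    [[6.4,0,0],[0,0.0004,-0.0075],30],
    [[8,0,0],[0,0.0007,-0.0093],30],
  ],
)

```text
time: 31.0
ee_pos: [0.5549, 0.0252, 0.2722]
tcp_rot: [-109.7, 0.0, 88.7]
wrist_force: [-3.9, 2.8, 4.2]
opening: 0.0443
```

```bash
python3 lg.py + 147.4
```

```text
t31.00 tilt -19.74 posang -20.20 r 0.0668 F [-3.9   2.82  4.21] M [-0.083  0.783  0.4  ] tauF -0.151 My 0.781 sum 0.631 open 0.0443 q [  3.4 -13.5  -5.5  78.3  -1.6   4.4] qd [-0.9 18.6 20.1 17.6  1.6 -0.4]
```

Request:
play_rows(
  moves=[
    [[1.6,0,0],[0,0,-0.0019],30],
    [[3.2,0,0],[0,0.0001,-0.0037],30],
    [[4.8,0,0],[0,0.0002,-0.0056],30],
    [[6.4,0,0],[0,0.0004,-0.0075],30],
    [[8,0,0],[0,0.0007,-0.0093],30],
  ],
)

```text
time: 31.5
ee_pos: [0.5638, 0.025, 0.2749]
tcp_rot: [-101.7, 0.0, 88.7]
wrist_force: [-5.1, 3.8, 5.2]
opening: 0.044
```

```bash
python3 lg.py + 147.4
```

```text
t31.50 tilt -11.74 posang -12.23 r 0.0669 F [-5.06  3.82  5.23] M [-0.169  0.849  0.513] tauF -0.262 My 0.845 sum 0.584 open 0.0440 q [ 3.  -4.   4.9 87.2 -0.9  4.2] qd [-0.8 18.9 21.  18.   1.4 -0.6]
```

Request:
play_rows(
  moves=[
    [[1.6,0,0],[0,0,-0.0019],30],
    [[3.2,0,0],[0,0.0001,-0.0037],30],
    [[4.8,0,0],[0,0.0002,-0.0056],30],
    [[6.4,0,0],[0,0.0004,-0.0075],30],
    [[8,0,0],[0,0.0007,-0.0093],30],
  ],
)

```text
time: 32.0
ee_pos: [0.573, 0.0249, 0.2763]
tcp_rot: [-93.7, 0.0, 88.7]
wrist_force: [-5.1, 4.0, 6.3]
opening: 0.044
```

```bash
python3 lg.py + 147.4
```

```text
t32.00 tilt -3.75 posang -4.28 r 0.0670 F [-5.08  3.99  6.34] M [-0.207  0.875  0.425] tauF -0.313 My 0.871 sum 0.558 open 0.0440 q [ 2.6  5.6 15.7 96.4 -0.3  3.9] qd [-0.7 19.6 22.2 18.5  1.1 -0.7]
```

Request:
play_rows(
  moves=[
    [[1.6,0,0],[0,0,-0.0019],30],
    [[3.2,0,0],[0,0.0001,-0.0037],30],
    [[4.8,0,0],[0,0.0002,-0.0056],30],
    [[6.4,0,0],[0,0.0004,-0.0075],30],
    [[8,0,0],[0,0.0007,-0.0093],30],
  ],
)

```text
time: 32.5
ee_pos: [0.5823, 0.0248, 0.2764]
tcp_rot: [-85.8, 0.0, 88.7]
wrist_force: [-4.0, 5.1, 6.8]
opening: 0.0445
```

```bash
python3 lg.py + 147.4; python3 fit.py | (head -2; tail -18)
```

```text
t32.50 tilt 4.25 posang 3.66 r 0.0670 F [-4.    5.12  6.78] M [-0.298  0.858  0.489] tauF -0.303 My 0.852 sum 0.549 open 0.0445 q [  2.3  15.7  27.3 105.9   0.2   3.6] qd [-0.6 20.5 23.9 19.3  1.  -0.5]
L,A,B,cx,cz [ 0.2077  0.1454  0.2102 -0.0005 -0.0011] sd [0.005 0.038 0.032 0.002 0.002] M 0.25560553336166775
heavy angle rel pencil deg 55.31695967766464 blank angle for heavy down 124.68304032233539
```

Request:
play_rows(
  moves=[
    [[-1.6,0,0],[0,0,0.0019],30],
    [[-3.2,0,0],[0,0.0001,0.0037],30],
    [[-4.8,0,0],[0,0.0002,0.0056],30],
    [[-6.4,0,0],[0,0.0004,0.0075],30],
    [[-8,0,0],[0,0.0007,0.0093],30],
  ],
)

```text
time: 33.0
ee_pos: [0.5737, 0.025, 0.2759]
tcp_rot: [-93.9, -0.1, 88.7]
wrist_force: [0.3, 1.7, 3.3]
opening: 0.0443
```

```bash
python3 lg.py - 147.4
```

```text
t33.00 tilt -3.94 posang -3.75 r 0.0666 F [0.3  1.7  3.27] M [1.068 0.137 0.239] tauF 0.032 My 0.157 sum 0.189 open 0.0443 q [ 2.6  5.5 15.5 96.1 -0.2  3.9] qd [  0.6 -19.8 -22.4 -18.8  -1.1   0.6]
```

Request:
play_rows(
  moves=[
    [[-1.6,0,0],[0,0,0.0019],30],
    [[-3.2,0,0],[0,0.0001,0.0037],30],
    [[-4.8,0,0],[0,0.0002,0.0056],30],
    [[-6.4,0,0],[0,0.0004,0.0075],30],
    [[-8,0,0],[0,0.0007,0.0093],30],
  ],
)

```text
time: 33.5
ee_pos: [0.5645, 0.0252, 0.2746]
tcp_rot: [-102.0, -0.1, 88.7]
wrist_force: [0.8, 0.9, 3.2]
opening: 0.0444
```

```bash
python3 lg.py - 147.4
```

```text
t33.50 tilt -11.95 posang -11.72 r 0.0665 F [0.8  0.9  3.22] M [1.09  0.057 0.405] tauF 0.094 My 0.078 sum 0.172 open 0.0444 q [ 3.  -4.2  4.7 86.9 -0.8  4.2] qd [  0.8 -18.9 -21.  -18.   -1.4   0.5]
```

Request:
play_rows(
  moves=[
    [[-1.6,0,0],[0,0,0.0019],30],
    [[-3.2,0,0],[0,0.0001,0.0037],30],
    [[-4.8,0,0],[0,0.0002,0.0056],30],
    [[-6.4,0,0],[0,0.0004,0.0075],30],
    [[-8,0,0],[0,0.0007,0.0093],30],
  ],
)

```text
time: 34.0
ee_pos: [0.5556, 0.0253, 0.2721]
tcp_rot: [-110.0, -0.0, 88.7]
wrist_force: [1.8, -0.8, 0.9]
opening: 0.0441
```

```bash
python3 lg.py - 147.4
```

```text
t34.00 tilt -19.96 posang -19.69 r 0.0665 F [ 1.75 -0.81  0.86] M [1.139 0.011 0.548] tauF 0.130 My 0.032 sum 0.162 open 0.0441 q [  3.4 -13.6  -5.7  78.   -1.6   4.5] qd [  0.9 -18.7 -20.3 -17.6  -1.4   0.5]
```

Request:
play_rows(
  moves=[
    [[-1.6,0,0],[0,0,0.0019],30],
    [[-3.2,0,0],[0,0.0001,0.0037],30],
    [[-4.8,0,0],[0,0.0002,0.0056],30],
    [[-6.4,0,0],[0,0.0004,0.0075],30],
    [[-8,0,0],[0,0.0007,0.0093],30],
  ],
)

```text
time: 34.5
ee_pos: [0.5472, 0.0255, 0.2683]
tcp_rot: [-118.0, -0.0, 88.7]
wrist_force: [3.7, -1.8, 0.9]
opening: 0.0443
```

```bash
python3 lg.py - 147.4
```

```text
t34.50 tilt -27.96 posang -27.70 r 0.0664 F [ 3.67 -1.82  0.89] M [ 1.163 -0.075  0.701] tauF 0.245 My -0.053 sum 0.193 open 0.0443 q [  3.9 -22.9 -15.7  69.3  -2.4   4.6] qd [  1.1 -18.4 -19.7 -17.5  -1.8   0.3]
```

Request:
play_rows(
  moves=[
    [[-1.6,0,0],[0,0,0.0019],30],
    [[-3.2,0,0],[0,0.0001,0.0037],30],
    [[-4.8,0,0],[0,0.0002,0.0056],30],
    [[-6.4,0,0],[0,0.0004,0.0075],30],
    [[-8,0,0],[0,0.0007,0.0093],30],
  ],
)

```text
time: 35.0
ee_pos: [0.5393, 0.0256, 0.2634]
tcp_rot: [-126.0, -0.0, 88.7]
wrist_force: [5.3, -2.8, 0.3]
opening: 0.0442
```

```bash
python3 lg.py - 147.4
```

```text
t35.00 tilt -35.97 posang -35.69 r 0.0663 F [ 5.33 -2.82  0.33] M [ 1.163 -0.196  0.87 ] tauF 0.303 My -0.173 sum 0.129 open 0.0442 q [  4.5 -32.  -25.5  60.7  -3.4   4.7] qd [  1.2 -18.2 -19.3 -17.1  -2.    0. ]
```

Request:
play_rows(
  moves=[
    [[-1.6,0,0],[0,0,0.0019],30],
    [[-3.2,0,0],[0,0.0001,0.0037],30],
    [[-4.8,0,0],[0,0.0002,0.0056],30],
    [[-6.4,0,0],[0,0.0004,0.0075],30],
    [[-8,0,0],[0,0.0007,0.0093],30],
  ],
)

```text
time: 35.5
ee_pos: [0.5322, 0.0257, 0.2573]
tcp_rot: [-134.0, -0.0, 88.7]
wrist_force: [7.3, -4.3, -0.3]
opening: 0.0443
```

```bash
python3 lg.py - 147.4; python3 fit.py >f.txt; head -2 f.txt; tail -22 f.txt
```

```text
t35.50 tilt -43.97 posang -43.75 r 0.0662 F [ 7.33 -4.3  -0.27] M [ 1.118 -0.316  1.001] tauF 0.342 My -0.295 sum 0.047 open 0.0443 q [  5.1 -41.1 -35.1  52.2  -4.5   4.7] qd [  1.4 -18.2 -19.1 -16.7  -2.3  -0.2]
L,A,B,cx,cz [ 0.2065  0.16    0.2134 -0.0006 -0.001 ] sd [0.005 0.035 0.031 0.002 0.002] M 0.266715092364154
heavy angle rel pencil deg 53.14363001170735 blank angle for heavy down 126.85636998829261
['+', '119.8'] th 7.3 bl 127.1 tau -0.534 grav -0.174 model -0.001
['+', '147.4'] th -11.8 bl 135.6 tau -0.530 grav -0.170 model -0.040
['+', '147.4'] th -3.8 bl 143.6 tau -0.710 grav -0.350 model -0.077
['+', '147.4'] th 4.1 bl 151.5 tau -0.473 grav -0.113 model -0.111
['-', '147.4'] th -4.0 bl 143.4 tau 0.059 grav -0.301 model -0.076
['-', '147.4'] th -12.0 bl 135.4 tau 0.335 grav -0.025 model -0.040
['-', '147.4'] th -20.0 bl 127.4 tau 0.188 grav -0.172 model -0.002
['-', '147.4'] th -28.0 bl 119.4 tau 0.573 grav 0.213 model 0.035
['-', '147.4'] th -36.0 bl 111.4 tau 0.529 grav 0.169 model 0.071
['-', '147.4'] th -44.0 bl 103.4 tau 0.411 grav 0.051 model 0.106
['+', '147.4'] th -35.7 bl 111.7 tau -0.481 grav -0.121 model 0.070
['+', '147.4'] th -27.7 bl 119.7 tau -0.379 grav -0.019 model 0.033
['+', '147.4'] th -19.7 bl 127.7 tau -0.144 grav 0.216 model -0.004
['+', '147.4'] th -11.7 bl 135.7 tau -0.420 grav -0.060 model -0.041
['+', '147.4'] th -3.7 bl 143.7 tau -0.485 grav -0.125 model -0.077
['+', '147.4'] th 4.2 bl 151.6 tau -0.343 grav 0.017 model -0.112
['-', '147.4'] th -3.9 bl 143.5 tau 0.228 grav -0.132 model -0.076
['-', '147.4'] th -12.0 bl 135.4 tau 0.286 grav -0.074 model -0.040
['-', '147.4'] th -20.0 bl 127.4 tau 0.272 grav -0.088 model -0.003
['-', '147.4'] th -28.0 bl 119.4 tau 0.552 grav 0.192 model 0.034
['-', '147.4'] th -36.0 bl 111.4 tau 0.565 grav 0.205 model 0.071
['-', '147.4'] th -44.0 bl 103.4 tau 0.514 grav 0.154 model 0.106
```

Request:
play_rows(
  moves=[
    [[1.6,0,0],[0,0,-0.0019],30],
    [[3.2,0,0],[0,0.0001,-0.0037],30],
    [[4.8,0,0],[0,0.0002,-0.0056],30],
    [[6.4,0,0],[0,0.0004,-0.0075],30],
    [[8,0,0],[0,0.0007,-0.0093],30],
  ],
)

```text
time: 36.0
ee_pos: [0.5388, 0.0255, 0.2628]
tcp_rot: [-125.7, 0.0, 88.7]
wrist_force: [-3.2, 1.4, 2.1]
opening: 0.0444
```

```bash
python3 lg.py + 147.4
```

```text
t36.00 tilt -35.74 posang -36.34 r 0.0662 F [-3.23  1.36  2.07] M [0.251 0.605 0.482] tauF -0.092 My 0.610 sum 0.518 open 0.0444 q [  4.5 -31.9 -25.4  60.9  -3.4   4.7] qd [-1.3 18.3 19.4 16.9  2.   0. ]
```

Request:
play_rows(
  moves=[
    [[1.6,0,0],[0,0,-0.0019],30],
    [[3.2,0,0],[0,0.0001,-0.0037],30],
    [[4.8,0,0],[0,0.0002,-0.0056],30],
    [[6.4,0,0],[0,0.0004,-0.0075],30],
    [[8,0,0],[0,0.0007,-0.0093],30],
  ],
)

```text
time: 36.5
ee_pos: [0.5466, 0.0253, 0.2678]
tcp_rot: [-117.7, 0.0, 88.7]
wrist_force: [-4.9, 2.0, 3.2]
opening: 0.0445
```

```bash
python3 lg.py + 147.4
```

```text
t36.50 tilt -27.73 posang -28.31 r 0.0662 F [-4.89  2.04  3.23] M [0.175 0.899 0.421] tauF -0.186 My 0.902 sum 0.716 open 0.0445 q [  3.9 -22.7 -15.6  69.5  -2.4   4.6] qd [-1.1 18.3 19.8 17.3  1.7 -0.3]
```

Request:
play_rows(
  moves=[
    [[1.6,0,0],[0,0,-0.0019],30],
    [[3.2,0,0],[0,0.0001,-0.0037],30],
    [[4.8,0,0],[0,0.0002,-0.0056],30],
    [[6.4,0,0],[0,0.0004,-0.0075],30],
    [[8,0,0],[0,0.0007,-0.0093],30],
  ],
)

```text
time: 37.0
ee_pos: [0.555, 0.0252, 0.2717]
tcp_rot: [-109.7, 0.0, 88.7]
wrist_force: [-6.9, 2.4, 4.1]
opening: 0.0444
```

```bash
python3 lg.py + 147.4
```

```text
t37.00 tilt -19.73 posang -20.30 r 0.0663 F [-6.86  2.43  4.09] M [0.126 1.021 0.427] tauF -0.336 My 1.023 sum 0.688 open 0.0444 q [  3.4 -13.5  -5.5  78.3  -1.6   4.4] qd [-0.9 18.5 20.3 17.5  1.6 -0.4]
```

Request:
play_rows(
  moves=[
    [[1.6,0,0],[0,0,-0.0019],30],
    [[3.2,0,0],[0,0.0001,-0.0037],30],
    [[4.8,0,0],[0,0.0002,-0.0056],30],
    [[6.4,0,0],[0,0.0004,-0.0075],30],
    [[8,0,0],[0,0.0007,-0.0093],30],
  ],
)

```text
time: 37.5
ee_pos: [0.5638, 0.0251, 0.2743]
tcp_rot: [-101.7, 0.0, 88.7]
wrist_force: [-5.6, 2.8, 5.6]
opening: 0.0445
```

```bash
python3 lg.py + 147.4
```

```text
t37.50 tilt -11.72 posang -12.32 r 0.0664 F [-5.63  2.81  5.58] M [0.038 1.088 0.403] tauF -0.289 My 1.089 sum 0.799 open 0.0445 q [ 3.  -4.   4.8 87.2 -0.9  4.2] qd [-0.8 18.9 21.  18.   1.3 -0.6]
```

Request:
play_rows(
  moves=[
    [[1.6,0,0],[0,0,-0.0019],30],
    [[3.2,0,0],[0,0.0001,-0.0037],30],
    [[4.8,0,0],[0,0.0002,-0.0056],30],
    [[6.4,0,0],[0,0.0004,-0.0075],30],
    [[8,0,0],[0,0.0007,-0.0093],30],
  ],
)

```text
time: 38.0
ee_pos: [0.573, 0.0249, 0.2758]
tcp_rot: [-93.7, 0.0, 88.7]
wrist_force: [-7.2, 4.0, 6.3]
opening: 0.0443
```

```bash
python3 lg.py + 147.4
```

```text
t38.00 tilt -3.73 posang -4.33 r 0.0665 F [-7.21  3.96  6.35] M [-0.023  1.234  0.388] tauF -0.451 My 1.233 sum 0.782 open 0.0443 q [ 2.6  5.6 15.7 96.3 -0.3  3.9] qd [-0.7 19.4 22.  18.4  1.1 -0.6]
```

Request:
play_rows(
  moves=[
    [[1.6,0,0],[0,0,-0.0019],30],
    [[3.2,0,0],[0,0.0001,-0.0037],30],
    [[4.8,0,0],[0,0.0002,-0.0056],30],
    [[6.4,0,0],[0,0.0004,-0.0075],30],
    [[8,0,0],[0,0.0007,-0.0093],30],
  ],
)

```text
time: 38.5
ee_pos: [0.5822, 0.0248, 0.2759]
tcp_rot: [-85.7, 0.0, 88.7]
wrist_force: [-6.2, 5.3, 8.8]
opening: 0.0443
```

```bash
python3 lg.py + 147.4
```

```text
t38.50 tilt 4.27 posang 3.64 r 0.0665 F [-6.23  5.35  8.82] M [-0.109  1.259  0.379] tauF -0.457 My 1.257 sum 0.800 open 0.0443 q [  2.3  15.7  27.3 105.9   0.2   3.6] qd [-0.5 20.4 24.  19.2  0.9 -0.6]
```

Request:
play_rows(
  moves=[
    [[-1.6,0,0],[0,0,0.0019],30],
    [[-3.2,0,0],[0,0.0001,0.0037],30],
    [[-4.8,0,0],[0,0.0002,0.0056],30],
    [[-6.4,0,0],[0,0.0004,0.0075],30],
    [[-8,0,0],[0,0.0007,0.0093],30],
  ],
)

```text
time: 39.0
ee_pos: [0.5736, 0.025, 0.2753]
tcp_rot: [-93.9, -0.0, 88.7]
wrist_force: [-1.3, 2.1, 3.3]
opening: 0.0444
```

```bash
python3 lg.py - 147.4
```

```text
t39.00 tilt -3.91 posang -3.81 r 0.0660 F [-1.3   2.11  3.3 ] M [0.616 0.407 0.375] tauF -0.074 My 0.419 sum 0.345 open 0.0444 q [ 2.6  5.5 15.5 96.1 -0.2  3.9] qd [  0.8 -19.7 -22.6 -18.8  -1.2   0.5]
```

Request:
play_rows(
  moves=[
    [[-1.6,0,0],[0,0,0.0019],30],
    [[-3.2,0,0],[0,0.0001,0.0037],30],
    [[-4.8,0,0],[0,0.0002,0.0056],30],
    [[-6.4,0,0],[0,0.0004,0.0075],30],
    [[-8,0,0],[0,0.0007,0.0093],30],
  ],
)

```text
time: 39.5
ee_pos: [0.5646, 0.0251, 0.2741]
tcp_rot: [-101.9, -0.0, 88.7]
wrist_force: [-0.1, 1.5, 3.8]
opening: 0.0441
```

```bash
python3 lg.py - 147.4
```

```text
t39.50 tilt -11.94 posang -11.77 r 0.0659 F [-0.15  1.47  3.81] M [0.633 0.262 0.464] tauF 0.040 My 0.274 sum 0.314 open 0.0441 q [ 3.  -4.2  4.6 86.9 -0.9  4.2] qd [  0.7 -19.1 -21.2 -18.1  -1.3   0.6]
```

Request:
play_rows(
  moves=[
    [[-1.6,0,0],[0,0,0.0019],30],
    [[-3.2,0,0],[0,0.0001,0.0037],30],
    [[-4.8,0,0],[0,0.0002,0.0056],30],
    [[-6.4,0,0],[0,0.0004,0.0075],30],
    [[-8,0,0],[0,0.0007,0.0093],30],
  ],
)

```text
time: 40.0
ee_pos: [0.5557, 0.0253, 0.2715]
tcp_rot: [-109.9, -0.0, 88.7]
wrist_force: [1.3, -0.1, 2.1]
opening: 0.0441
```

```bash
python3 lg.py - 147.4
```

```text
t40.00 tilt -19.95 posang -19.78 r 0.0659 F [ 1.3  -0.05  2.08] M [0.712 0.135 0.586] tauF 0.127 My 0.148 sum 0.275 open 0.0441 q [  3.4 -13.6  -5.7  78.   -1.6   4.4] qd [  0.9 -18.6 -20.3 -17.6  -1.5   0.5]
```

Request:
play_rows(
  moves=[
    [[-1.6,0,0],[0,0,0.0019],30],
    [[-3.2,0,0],[0,0.0001,0.0037],30],
    [[-4.8,0,0],[0,0.0002,0.0056],30],
    [[-6.4,0,0],[0,0.0004,0.0075],30],
    [[-8,0,0],[0,0.0007,0.0093],30],
  ],
)

```text
time: 40.5
ee_pos: [0.5473, 0.0254, 0.2677]
tcp_rot: [-118.0, -0.0, 88.7]
wrist_force: [3.7, -0.4, 1.3]
opening: 0.0445
```

```bash
python3 lg.py - 147.4
```

```text
t40.50 tilt -27.96 posang -27.81 r 0.0658 F [ 3.75 -0.38  1.27] M [ 0.769 -0.048  0.648] tauF 0.257 My -0.033 sum 0.224 open 0.0445 q [  3.9 -22.8 -15.8  69.2  -2.4   4.6] qd [  1.1 -18.3 -19.8 -17.3  -1.9   0.3]
```

Request:
play_rows(
  moves=[
    [[-1.6,0,0],[0,0,0.0019],30],
    [[-3.2,0,0],[0,0.0001,0.0037],30],
    [[-4.8,0,0],[0,0.0002,0.0056],30],
    [[-6.4,0,0],[0,0.0004,0.0075],30],
    [[-8,0,0],[0,0.0007,0.0093],30],
  ],
)

```text
time: 41.0
ee_pos: [0.5395, 0.0255, 0.2628]
tcp_rot: [-126.0, -0.0, 88.7]
wrist_force: [4.8, -1.0, -0.9]
opening: 0.0442
```

```bash
python3 lg.py - 147.4
```

```text
t41.00 tilt -35.97 posang -35.82 r 0.0657 F [ 4.82 -1.   -0.86] M [ 0.714 -0.221  0.731] tauF 0.225 My -0.208 sum 0.017 open 0.0442 q [  4.5 -32.  -25.5  60.6  -3.4   4.7] qd [  1.4 -18.1 -19.4 -17.1  -2.    0. ]
```

Request:
play_rows(
  moves=[
    [[-1.6,0,0],[0,0,0.0019],30],
    [[-3.2,0,0],[0,0.0001,0.0037],30],
    [[-4.8,0,0],[0,0.0002,0.0056],30],
    [[-6.4,0,0],[0,0.0004,0.0075],30],
    [[-8,0,0],[0,0.0007,0.0093],30],
  ],
)

```text
time: 41.5
ee_pos: [0.5325, 0.0256, 0.2567]
tcp_rot: [-134.0, -0.0, 88.7]
wrist_force: [9.4, -2.6, -1.8]
opening: 0.0442
```

```bash
python3 lg.py - 147.4; python3 fit.py >f.txt; head -2 f.txt; tail -12 f.txt
cat > fit2.py <<'E'
exec(open("fit.py").read().split("def model")[0])
from itertools import product
fr=[json.loads(l) for l in open("log.jsonl")]; fr=[d for d in fr if d["tag"][0]=="free"]
print("bias amp",[round(d["My"]/-np.sin(np.radians(d["th"])),3) for d in fr if abs(d["th"])>20])
def go(sel,name,conf=True):
    def res(p):
        L,K,h,cx,cz,c0=p
        return np.r_[(tau(L,cx,cz)-(K*np.sin(bl+h)-s*.36)-c0)[sel]/.14,cx/.0015,cz/.0015,c0/.02,(K-.255)/.04]
    best=min((least_squares(res,[.2,.25,h0,0,0,0],loss='huber',f_scale=2) for h0 in(0,1,2,-2)),key=lambda o:o.cost)
    sd=np.sqrt(np.diag(np.linalg.inv(best.jac.T@best.jac)))
    r=best.fun[:sel.sum()]*.14
    print(name,"n",sel.sum(),"L %.4f K %.3f down %.1f +- %.1f cx %.4f cz %.4f c0 %.3f rms %.3f"%(best.x[0],best.x[1],(180-np.degrees(best.x[2])+180)%360-180,np.degrees(sd[2]),*best.x[3:],r.std()))
a=np.ones(len(D),bool)
go(a,"all");go(off>2.5,"last grip");go(off<2.5,"earlier");go(s>0,"+");go(s<0,"-");go(off>0.22,"no stressed")
E
python3 fit2.py
```

```text
t41.50 tilt -43.98 posang -43.93 r 0.0656 F [ 9.42 -2.56 -1.79] M [ 0.694 -0.529  0.745] tauF 0.366 My -0.516 sum -0.150 open 0.0442 q [  5.1 -41.1 -35.2  52.1  -4.5   4.7] qd [  1.4 -18.1 -19.1 -16.9  -2.2  -0.3]
L,A,B,cx,cz [ 0.2046  0.148   0.2244 -0.001  -0.0015] sd [0.005 0.032 0.031 0.002 0.003] M 0.2688005064564518
heavy angle rel pencil deg 56.579689114486094 blank angle for heavy down 123.42031088551391
['+', '147.4'] th -35.7 bl 111.7 tau -0.289 grav 0.071 model 0.055
['+', '147.4'] th -27.7 bl 119.7 tau -0.283 grav 0.077 model 0.018
['+', '147.4'] th -19.7 bl 127.7 tau -0.667 grav -0.307 model -0.020
['+', '147.4'] th -11.7 bl 135.7 tau -0.297 grav 0.063 model -0.057
['+', '147.4'] th -3.7 bl 143.7 tau -0.695 grav -0.335 model -0.093
['+', '147.4'] th 4.3 bl 151.7 tau -0.580 grav -0.220 model -0.127
['-', '147.4'] th -3.9 bl 143.5 tau 0.052 grav -0.308 model -0.092
['-', '147.4'] th -11.9 bl 135.5 tau 0.256 grav -0.104 model -0.056
['-', '147.4'] th -19.9 bl 127.5 tau 0.374 grav 0.014 model -0.019
['-', '147.4'] th -28.0 bl 119.4 tau 0.622 grav 0.262 model 0.019
['-', '147.4'] th -36.0 bl 111.4 tau 0.213 grav -0.147 model 0.056
['-', '147.4'] th -44.0 bl 103.4 tau 0.403 grav 0.043 model 0.092
bias amp [np.float64(0.885), np.float64(0.899), np.float64(0.888)]
all n 60 L 0.2051 K 0.271 down 125.5 +- 5.3 cx -0.0006 cz -0.0007 c0 -0.016 rms 0.134
last grip n 33 L 0.1978 K 0.265 down 118.1 +- 7.5 cx -0.0002 cz -0.0001 c0 -0.001 rms 0.139
earlier n 27 L 0.2076 K 0.260 down 132.9 +- 10.5 cx -0.0002 cz -0.0005 c0 -0.003 rms 0.122
+ n 31 L 0.2023 K 0.273 down 119.6 +- 8.4 cx -0.0004 cz -0.0001 c0 0.003 rms 0.136
- n 29 L 0.2070 K 0.260 down 130.7 +- 6.8 cx -0.0001 cz -0.0005 c0 -0.014 rms 0.128
no stressed n 42 L 0.2016 K 0.287 down 118.7 +- 6.3 cx -0.0003 cz -0.0002 c0 0.005 rms 0.135
```

```bash
sed -i 's/tag=sys.argv\[1:\]/tag=sys.argv[1:],q=np.array(o["q"]).tolist(),qd=np.array(o["qd"]).tolist(),e=np.array(o["joint_efforts"]).tolist()/' lg.py; echo 'print("eff",np.round(o["joint_efforts"],3))' >> lg.py; python3 -c "
from workcell import get_obs;print(get_obs()['joint_efforts'])"
```

```text
[ 3.31845079e-01 -1.11744440e+01  5.47061706e+01 -4.39664304e+00
 -8.84805433e-01  3.79043072e-02]
```

Request:
play_rows(
  moves=[
    [[1.6,0,0],[0,0,-0.0019],30],
    [[3.2,0,0],[0,0.0001,-0.0037],30],
    [[4.8,0,0],[0,0.0002,-0.0056],30],
    [[6.4,0,0],[0,0.0004,-0.0075],30],
    [[8,0,0],[0,0.0007,-0.0093],30],
  ],
)

```text
time: 42.0
ee_pos: [0.5388, 0.0255, 0.2621]
tcp_rot: [-125.7, 0.0, 88.7]
wrist_force: [-4.8, 1.4, 1.5]
opening: 0.0439
```

```bash
python3 lg.py + 147.4
```

```text
t42.00 tilt -35.71 posang -36.70 r 0.0656 F [-4.76  1.37  1.47] M [0.052 0.926 0.506] tauF -0.194 My 0.927 sum 0.733 open 0.0439 q [  4.5 -31.9 -25.4  60.9  -3.4   4.7] qd [-1.3 18.3 19.5 16.9  2.  -0.1]
eff [ -0.895 -20.379  50.704  -8.114  -0.656   0.411]
```

Request:
play_rows(
  moves=[
    [[1.6,0,0],[0,0,-0.0019],30],
    [[3.2,0,0],[0,0.0001,-0.0037],30],
    [[4.8,0,0],[0,0.0002,-0.0056],30],
    [[6.4,0,0],[0,0.0004,-0.0075],30],
    [[8,0,0],[0,0.0007,-0.0093],30],
  ],
)

```text
time: 42.5
ee_pos: [0.5466, 0.0253, 0.2671]
tcp_rot: [-117.7, 0.0, 88.7]
wrist_force: [-6.1, 2.6, 3.1]
opening: 0.044
```

```bash
python3 lg.py + 147.4
```

```text
t42.50 tilt -27.70 posang -28.63 r 0.0656 F [-6.07  2.62  3.06] M [-0.046  1.177  0.585] tauF -0.256 My 1.176 sum 0.920 open 0.0440 q [  3.9 -22.7 -15.6  69.5  -2.4   4.6] qd [-1.2 18.3 19.7 17.2  1.8 -0.3]
eff [ -1.449 -26.823  48.89   -7.559  -0.599   0.525]
```

Request:
play_rows(
  moves=[
    [[1.6,0,0],[0,0,-0.0019],30],
    [[3.2,0,0],[0,0.0001,-0.0037],30],
    [[4.8,0,0],[0,0.0002,-0.0056],30],
    [[6.4,0,0],[0,0.0004,-0.0075],30],
    [[8,0,0],[0,0.0007,-0.0093],30],
  ],
)

```text
time: 43.0
ee_pos: [0.5549, 0.0252, 0.271]
tcp_rot: [-109.7, 0.0, 88.7]
wrist_force: [-7.0, 2.4, 4.1]
opening: 0.0441
```

```bash
python3 lg.py + 147.4
```

```text
t43.00 tilt -19.69 posang -20.58 r 0.0657 F [-6.98  2.38  4.06] M [-0.118  1.344  0.566] tauF -0.338 My 1.342 sum 1.003 open 0.0441 q [  3.4 -13.5  -5.6  78.2  -1.6   4.4] qd [-1.  18.6 20.2 17.5  1.5 -0.4]
eff [ -2.029 -34.118  46.986  -6.777  -0.518   0.599]
```

Request:
play_rows(
  moves=[
    [[1.6,0,0],[0,0,-0.0019],30],
    [[3.2,0,0],[0,0.0001,-0.0037],30],
    [[4.8,0,0],[0,0.0002,-0.0056],30],
    [[6.4,0,0],[0,0.0004,-0.0075],30],
    [[8,0,0],[0,0.0007,-0.0093],30],
  ],
)

```text
time: 43.5
ee_pos: [0.5637, 0.0251, 0.2737]
tcp_rot: [-101.7, 0.0, 88.7]
wrist_force: [-8.4, 4.0, 5.8]
opening: 0.044
```

```bash
python3 lg.py + 147.4
```

```text
t43.50 tilt -11.69 posang -12.53 r 0.0658 F [-8.36  3.97  5.76] M [-0.2    1.595  0.608] tauF -0.460 My 1.590 sum 1.131 open 0.0440 q [ 3.  -4.   4.8 87.1 -0.9  4.2] qd [-0.8 18.9 21.  17.9  1.3 -0.6]
eff [ -2.632 -41.997  44.993  -5.848  -0.42    0.635]
```

Request:
play_rows(
  moves=[
    [[1.6,0,0],[0,0,-0.0019],30],
    [[3.2,0,0],[0,0.0001,-0.0037],30],
    [[4.8,0,0],[0,0.0002,-0.0056],30],
    [[6.4,0,0],[0,0.0004,-0.0075],30],
    [[8,0,0],[0,0.0007,-0.0093],30],
  ],
)

```text
time: 44.0
ee_pos: [0.5728, 0.0249, 0.2751]
tcp_rot: [-93.7, 0.0, 88.7]
wrist_force: [-9.0, 5.6, 7.2]
opening: 0.044
```

```bash
python3 lg.py + 147.4
```

```text
t44.00 tilt -3.68 posang -4.51 r 0.0658 F [-8.96  5.63  7.19] M [-0.237  1.679  0.582] tauF -0.558 My 1.674 sum 1.116 open 0.0440 q [ 2.6  5.6 15.6 96.3 -0.3  3.9] qd [-0.7 19.4 22.1 18.4  1.1 -0.6]
eff [ -3.241 -50.288  42.886  -4.821  -0.311   0.632]
```

Request:
play_rows(
  moves=[
    [[-1.6,0,0],[0,0,0.0019],30],
    [[-3.2,0,0],[0,0.0001,0.0037],30],
    [[-4.8,0,0],[0,0.0002,0.0056],30],
    [[-6.4,0,0],[0,0.0004,0.0075],30],
    [[-8,0,0],[0,0.0007,0.0093],30],
  ],
)

```text
time: 44.5
ee_pos: [0.5646, 0.0251, 0.2736]
tcp_rot: [-101.9, -0.0, 88.7]
wrist_force: [-0.9, 1.1, 3.2]
opening: 0.0441
```

```bash
python3 lg.py - 147.4
```

```text
t44.50 tilt -11.91 posang -11.84 r 0.0655 F [-0.85  1.12  3.18] M [0.542 0.512 0.44 ] tauF -0.013 My 0.522 sum 0.509 open 0.0441 q [ 3.  -4.2  4.6 86.9 -0.9  4.2] qd [  0.8 -19.  -21.2 -18.2  -1.3   0.5]
eff [ -1.581 -38.945  48.402  -1.768  -0.751   0.286]
```

Request:
play_rows(
  moves=[
    [[-1.6,0,0],[0,0,0.0019],30],
    [[-3.2,0,0],[0,0.0001,0.0037],30],
    [[-4.8,0,0],[0,0.0002,0.0056],30],
    [[-6.4,0,0],[0,0.0004,0.0075],30],
    [[-8,0,0],[0,0.0007,0.0093],30],
  ],
)

```text
time: 45.0
ee_pos: [0.5558, 0.0253, 0.271]
tcp_rot: [-109.9, -0.0, 88.7]
wrist_force: [0.2, 1.5, 2.7]
opening: 0.0444
```

```bash
python3 lg.py - 147.4
```

```text
t45.00 tilt -19.93 posang -19.87 r 0.0654 F [0.15 1.45 2.66] M [0.535 0.335 0.492] tauF 0.067 My 0.345 sum 0.412 open 0.0444 q [  3.4 -13.6  -5.8  77.9  -1.6   4.4] qd [  0.9 -18.6 -20.4 -17.6  -1.5   0.5]
eff [ -1.068 -31.034  50.004  -2.683  -0.792   0.265]
```

Request:
play_rows(
  moves=[
    [[-1.6,0,0],[0,0,0.0019],30],
    [[-3.2,0,0],[0,0.0001,0.0037],30],
    [[-4.8,0,0],[0,0.0002,0.0056],30],
    [[-6.4,0,0],[0,0.0004,0.0075],30],
    [[-8,0,0],[0,0.0007,0.0093],30],
  ],
)

```text
time: 45.5
ee_pos: [0.5474, 0.0254, 0.2672]
tcp_rot: [-117.9, -0.0, 88.7]
wrist_force: [1.2, -0.2, 1.7]
opening: 0.0444
```

```bash
python3 lg.py - 147.4
```

```text
t45.50 tilt -27.94 posang -27.94 r 0.0653 F [ 1.16 -0.18  1.66] M [0.62  0.15  0.552] tauF 0.118 My 0.162 sum 0.280 open 0.0444 q [  3.9 -22.8 -15.8  69.2  -2.4   4.6] qd [  1.2 -18.3 -19.8 -17.3  -1.7   0.3]
eff [ -0.593 -23.577  51.587  -3.493  -0.817   0.212]
```

Request:
play_rows(
  moves=[
    [[-1.6,0,0],[0,0,0.0019],30],
    [[-3.2,0,0],[0,0.0001,0.0037],30],
    [[-4.8,0,0],[0,0.0002,0.0056],30],
    [[-6.4,0,0],[0,0.0004,0.0075],30],
    [[-8,0,0],[0,0.0007,0.0093],30],
  ],
)

```text
time: 46.0
ee_pos: [0.5397, 0.0255, 0.2623]
tcp_rot: [-126.0, -0.0, 88.7]
wrist_force: [4.5, -1.5, 0.9]
opening: 0.044
```

```bash
python3 lg.py - 147.4; python3 fit2.py
```

```text
t46.00 tilt -35.96 posang -35.98 r 0.0653 F [ 4.53 -1.53  0.93] M [ 0.668 -0.136  0.623] tauF 0.277 My -0.123 sum 0.154 open 0.0440 q [  4.5 -32.  -25.6  60.6  -3.4   4.7] qd [  1.2 -18.1 -19.4 -17.1  -2.    0.1]
eff [ -0.161 -16.842  53.129  -4.123  -0.827   0.126]
bias amp [np.float64(0.885), np.float64(0.899), np.float64(0.888)]
all n 69 L 0.2036 K 0.274 down 124.6 +- 5.1 cx -0.0008 cz -0.0008 c0 -0.019 rms 0.130
last grip n 42 L 0.1965 K 0.267 down 117.9 +- 6.8 cx -0.0002 cz -0.0001 c0 -0.001 rms 0.129
earlier n 27 L 0.2076 K 0.260 down 132.9 +- 10.5 cx -0.0002 cz -0.0005 c0 -0.003 rms 0.122
+ n 36 L 0.1994 K 0.281 down 119.9 +- 7.8 cx -0.0004 cz -0.0001 c0 0.005 rms 0.131
- n 33 L 0.2065 K 0.259 down 129.8 +- 6.5 cx -0.0002 cz -0.0005 c0 -0.016 rms 0.124
no stressed n 51 L 0.1998 K 0.290 down 118.1 +- 5.8 cx -0.0004 cz -0.0002 c0 0.005 rms 0.128
```

Request:
play_rows(
  moves=[
    [[0,0,0],[0,0,0],30],
    [[0,0,0],[0,0,0],75],
    [[0,0,0],[0,0,0],75],
    [[0,0,0],[0,0,0],75],
    [[0,0,0],[0,0,0],75],
  ],
)

```text
time: 46.5
ee_pos: [0.5392, 0.0253, 0.2621]
tcp_rot: [-125.9, 0.0, 88.7]
wrist_force: [-0.1, -0.1, 0.0]
opening: 0.064
```

```bash
python3 lg.py free 0
```

```text
t46.50 tilt -35.85 posang -36.41 r 0.0654 F [-0.12 -0.07  0.03] M [ 0.012  0.545 -0.018] tauF -0.005 My 0.545 sum 0.540 open 0.0640 q [  4.5 -31.9 -25.5  60.7  -3.4   4.7] qd [-0.  -0.2 -0.2 -0.1  0.   0. ]
eff [-4.0000e-03 -1.9091e+01  5.2737e+01 -6.4090e+00 -1.6100e-01  1.0000e-03]
```

Request:
play_rows(
  moves=[
    [[1.6,0,0],[0,0,-0.0019],75],
    [[3.2,0,0],[0,0.0001,-0.0037],75],
    [[4.8,0,0],[0,0.0002,-0.0056],75],
    [[6.4,0,0],[0,0.0004,-0.0075],75],
    [[8,0,0],[0,0.0007,-0.0093],75],
  ],
)

```text
time: 47.0
ee_pos: [0.5472, 0.0251, 0.2672]
tcp_rot: [-117.8, 0.0, 88.7]
wrist_force: [0.4, 0.2, 0.1]
opening: 0.064
```

```bash
python3 lg.py free +
```

```text
t47.00 tilt -27.81 posang -28.13 r 0.0654 F [0.38 0.25 0.09] M [0.054 0.415 0.014] tauF 0.024 My 0.416 sum 0.440 open 0.0640 q [  3.9 -22.7 -15.7  69.3  -2.5   4.6] qd [-1.2 18.4 19.7 17.2  1.8 -0.3]
eff [ 1.4700e-01 -2.9204e+01  4.9377e+01 -5.9090e+00 -1.7500e-01  8.0000e-03]
```

Request:
play_rows(
  moves=[
    [[1.6,0,0],[0,0,-0.0019],75],
    [[3.2,0,0],[0,0.0001,-0.0037],75],
    [[4.8,0,0],[0,0.0002,-0.0056],75],
    [[6.4,0,0],[0,0.0004,-0.0075],75],
    [[8,0,0],[0,0.0007,-0.0093],75],
  ],
)

```text
time: 47.5
ee_pos: [0.5558, 0.0249, 0.2708]
tcp_rot: [-109.8, 0.0, 88.7]
wrist_force: [-0.0, -0.7, -0.4]
opening: 0.0639
```

```bash
python3 lg.py free +
```

```text
t47.50 tilt -19.80 posang -19.94 r 0.0652 F [-0.02 -0.73 -0.37] M [-0.032  0.298 -0.012] tauF -0.009 My 0.298 sum 0.289 open 0.0639 q [  3.4 -13.5  -5.7  78.1  -1.6   4.4] qd [-1.  18.6 20.2 17.6  1.6 -0.4]
eff [ 1.2200e-01 -3.7433e+01  4.7800e+01 -4.5230e+00 -1.3200e-01  1.3000e-02]
```

Request:
play_rows(
  moves=[
    [[1.6,0,0],[0,0,-0.0019],75],
    [[3.2,0,0],[0,0.0001,-0.0037],75],
    [[4.8,0,0],[0,0.0002,-0.0056],75],
    [[6.4,0,0],[0,0.0004,-0.0075],75],
    [[8,0,0],[0,0.0007,-0.0093],75],
  ],
)

```text
time: 48.0
ee_pos: [0.5648, 0.0247, 0.2733]
tcp_rot: [-101.8, 0.0, 88.7]
wrist_force: [-0.2, -0.5, -0.1]
opening: 0.0642
```

```bash
python3 lg.py free +
```

```text
t48.00 tilt -11.80 posang -11.70 r 0.0651 F [-0.25 -0.48 -0.08] M [-0.022  0.156 -0.027] tauF -0.016 My 0.155 sum 0.139 open 0.0642 q [ 3.  -4.   4.7 87.  -0.9  4.2] qd [-0.9 19.  21.  17.9  1.4 -0.6]
eff [ 1.0000e-01 -4.6167e+01  4.6088e+01 -3.0660e+00 -8.9000e-02  1.6000e-02]
```

Request:
play_rows(
  moves=[
    [[1.6,0,0],[0,0,-0.0019],75],
    [[3.2,0,0],[0,0.0001,-0.0037],75],
    [[4.8,0,0],[0,0.0002,-0.0056],75],
    [[6.4,0,0],[0,0.0004,-0.0075],75],
    [[8,0,0],[0,0.0007,-0.0093],75],
  ],
)

```text
time: 48.5
ee_pos: [0.5741, 0.0245, 0.2744]
tcp_rot: [-93.8, 0.0, 88.7]
wrist_force: [0.9, 0.1, 0.7]
opening: 0.0637
```

```bash
python3 lg.py free +
```

```text
t48.50 tilt -3.81 posang -3.43 r 0.0651 F [0.87 0.09 0.69] M [0.002 0.052 0.018] tauF 0.059 My 0.052 sum 0.112 open 0.0637 q [ 2.6  5.6 15.5 96.1 -0.3  3.9] qd [-0.7 19.5 22.  18.5  1.2 -0.7]
eff [ 8.2000e-02 -5.5232e+01  4.4238e+01 -1.5710e+00 -4.9000e-02  1.8000e-02]
```

Request:
play_rows(
  moves=[
    [[-1.6,0,0],[0,0,0.0019],75],
    [[-3.2,0,0],[0,0.0001,0.0037],75],
    [[-4.8,0,0],[0,0.0002,0.0056],75],
    [[-6.4,0,0],[0,0.0004,0.0075],75],
    [[-8,0,0],[0,0.0007,0.0093],75],
  ],
)

```text
time: 49.0
ee_pos: [0.5647, 0.0248, 0.2731]
tcp_rot: [-101.9, 0.0, 88.7]
wrist_force: [-0.2, 1.0, 0.4]
opening: 0.0638
```

```bash
python3 lg.py free -
```

```text
t49.00 tilt -11.93 posang -11.82 r 0.0650 F [-0.16  1.03  0.35] M [ 0.022  0.109 -0.034] tauF -0.007 My 0.109 sum 0.102 open 0.0638 q [ 3.  -4.2  4.5 86.8 -0.9  4.2] qd [  0.8 -19.1 -21.3 -18.1  -1.3   0.6]
eff [-1.3000e-01 -4.0655e+01  4.9917e+01 -1.4220e+00 -1.2000e-02 -1.5000e-02]
```

Request:
play_rows(
  moves=[
    [[-1.6,0,0],[0,0,0.0019],75],
    [[-3.2,0,0],[0,0.0001,0.0037],75],
    [[-4.8,0,0],[0,0.0002,0.0056],75],
    [[-6.4,0,0],[0,0.0004,0.0075],75],
    [[-8,0,0],[0,0.0007,0.0093],75],
  ],
)

```text
time: 49.5
ee_pos: [0.5557, 0.0249, 0.2706]
tcp_rot: [-109.9, 0.0, 88.7]
wrist_force: [-0.4, -0.7, 0.2]
opening: 0.0643
```

```bash
python3 lg.py free -
```

```text
t49.50 tilt -19.93 posang -20.10 r 0.0650 F [-0.4  -0.67  0.2 ] M [-0.     0.342  0.027] tauF -0.019 My 0.342 sum 0.322 open 0.0643 q [  3.4 -13.6  -5.8  77.9  -1.6   4.5] qd [  1.  -18.5 -20.4 -17.8  -1.4   0.5]
eff [-1.4300e-01 -3.2140e+01  5.1496e+01 -2.9140e+00 -4.2000e-02 -1.2000e-02]
```

Request:
play_rows(
  moves=[
    [[-1.6,0,0],[0,0,0.0019],75],
    [[-3.2,0,0],[0,0.0001,0.0037],75],
    [[-4.8,0,0],[0,0.0002,0.0056],75],
    [[-6.4,0,0],[0,0.0004,0.0075],75],
    [[-8,0,0],[0,0.0007,0.0093],75],
  ],
)

```text
time: 50.0
ee_pos: [0.5471, 0.0251, 0.2668]
tcp_rot: [-117.9, 0.0, 88.7]
wrist_force: [0.8, -0.7, 0.4]
opening: 0.0645
```

```bash
python3 lg.py free -
```

```text
t50.00 tilt -27.94 posang -28.33 r 0.0651 F [ 0.84 -0.72  0.45] M [-0.006  0.439 -0.029] tauF 0.063 My 0.439 sum 0.502 open 0.0645 q [  3.9 -22.9 -15.9  69.2  -2.5   4.6] qd [  1.  -18.4 -19.8 -17.4  -1.8   0.5]
eff [-1.6000e-01 -2.3962e+01  5.2980e+01 -4.3280e+00 -7.2000e-02 -7.0000e-03]
```

```bash
cat > eff.py <<'E'
from h import *
import json
D=[json.loads(l) for l in open("log.jsonl")]
D=[d for d in D if "e" in d]
fr=[d for d in D if d["tag"][0]=="free" and d["tag"][1] in "+-"]; gr=[d for d in D if d["tag"][0] in"+-"]
sg=lambda d:1 if "+" in d["tag"][:2] else -1
def feats(d):
    q=np.radians(d["q"]); a=[q[1],q[1]-q[2],q[1]-q[2]+q[3]]
    return np.r_[[f(x) for x in a for f in(np.sin,np.cos)],1]
# gravity model: e_j = const_j*dir*... least-norm fit around data
X=np.array([np.r_[feats(d),sg(d)] for d in fr])
for d in gr:
    s=sg(d)
    # local linear interpolation of free efforts along q (same direction) + model derivative through ridge fit
    E=np.array(d["e"]); 
    f=[x for x in fr if sg(x)==s]
    n=min(f,key=lambda x:abs(x["th"]-d["th"]))
    if abs(n["th"]-d["th"])>2: continue
    dq=np.array(d["q"])-np.array(n["q"])
    de=E-np.array(n["e"])
    dqdth=np.array(d["qd"])/(s*16)
    print(d["tag"],"th %.1f"%d["th"],"dq",dq.round(2),"de",de.round(2),"P %.3f"%(de@dqdth), "de/dth terms",(de*dqdth).round(2))
for s in(1,-1):
    f=sorted([x for x in fr if sg(x)==s],key=lambda x:x["th"])
    for a,b in zip(f,f[1:]): print(s,"slopes",((np.array(b["e"])-a["e"])[1:4]).round(2),"dq",(np.array(b["q"])-a["q"])[1:4].round(2))
E
python3 eff.py
```

```text
['+', '147.4'] th -27.7 dq [ 0.02  0.02  0.05  0.13  0.02 -0.03] de [-1.6   2.38 -0.49 -1.65 -0.42  0.52] P 0.412 de/dth terms [ 0.12  2.72 -0.6  -1.78 -0.05 -0.01]
['+', '147.4'] th -19.7 dq [ 0.03  0.    0.06  0.16  0.01 -0.04] de [-2.15  3.31 -0.81 -2.25 -0.39  0.59] P 0.424 de/dth terms [ 0.13  3.85 -1.03 -2.47 -0.04 -0.02]
['+', '147.4'] th -11.7 dq [ 0.03 -0.01  0.06  0.19  0.01 -0.04] de [-2.73  4.17 -1.09 -2.78 -0.33  0.62] P 0.455 de/dth terms [ 0.14  4.92 -1.44 -3.11 -0.03 -0.02]
['+', '147.4'] th -3.7 dq [ 0.04 -0.02  0.07  0.21  0.01 -0.04] de [-3.32  4.94 -1.35 -3.25 -0.26  0.61] P 0.490 de/dth terms [ 0.14  6.   -1.87 -3.74 -0.02 -0.02]
['-', '147.4'] th -11.9 dq [ 0.02  0.02  0.07  0.07  0.04 -0.01] de [-1.45  1.71 -1.51 -0.35 -0.74  0.3 ] P -0.358 de/dth terms [ 0.07  2.03 -2.01 -0.39 -0.06 -0.01]
['-', '147.4'] th -19.9 dq [ 0.01  0.03  0.07  0.04  0.04 -0.02] de [-0.92  1.11 -1.49  0.23 -0.75  0.28] P -0.397 de/dth terms [ 0.05  1.28 -1.9   0.25 -0.07 -0.01]
['-', '147.4'] th -27.9 dq [ 0.    0.04  0.07  0.02  0.04 -0.01] de [-0.43  0.39 -1.39  0.84 -0.75  0.22] P -0.431 de/dth terms [ 0.03  0.44 -1.73  0.9  -0.08 -0.  ]
1 slopes [-8.23 -1.58  1.39] dq [ 9.27 10.02  8.72]
1 slopes [-8.73 -1.71  1.46] dq [ 9.43 10.35  8.9 ]
1 slopes [-9.07 -1.85  1.5 ] dq [ 9.68 10.84  9.14]
-1 slopes [-8.18 -1.48  1.41] dq [ 9.26 10.02  8.73]
-1 slopes [-8.52 -1.58  1.49] dq [ 9.43 10.36  8.91]
```

```bash
cat > eff2.py <<'E'
from h import *
import json
D=[json.loads(l) for l in open("log.jsonl")]
D=[d for d in D if "e" in d]
fr=[d for d in D if d["tag"][0]=="free" and d["tag"][1] in "+-"]; gr=[d for d in D if d["tag"][0] in"+-"]
sg=lambda d:1 if "+" in d["tag"][:2] else -1
def A(q):
    q=np.radians(q); return q[1],q[1]-q[2],q[1]-q[2]+q[3]
# params: h2:(a,b) h3:(a,b) h4:(a,b); direction terms per joint (kd*qd)
def pred(p,d):
    a2,a3,a4=A(d["q"]); h=[p[0]*np.sin(a2)+p[1]*np.cos(a2),p[2]*np.sin(a3)+p[3]*np.cos(a3),p[4]*np.sin(a4)+p[5]*np.cos(a4)]
    e4=h[2];e3=-(h[2]+h[1]);e2=h[0]+h[1]+h[2]
    s=sg(d)
    return np.array([e2,e3,e4])+s*np.array(p[6:9])+s*np.array(p[9:12])*np.radians(d["th"]+20)
def res(p): return np.concatenate([pred(p,d)-np.array(d["e"])[1:4] for d in fr]+[np.array(p)*1e-4])
o=least_squares(res,np.zeros(12)); print(o.x.round(3),"rms",np.std(o.fun[:-12]).round(4)); print(o.fun[:-12].reshape(-1,3).round(3).tolist())
rows=[]
for d in gr:
    s=sg(d); de=np.array(d["e"]); de[1:4]-=pred(o.x,d)
    n=min([x for x in fr if sg(x)==s],key=lambda x:abs(x["th"]-d["th"]))
    for j in(0,4,5): de[j]-=n["e"][j]
    # dq/dtheta via neighbours: use qd, normalised so da4 = 1
    v=np.array(d["qd"])*s; v/= (v[1]-v[2]+v[3])
    v2=np.array(n["qd"])*s; v2/=(v2[1]-v2[2]+v2[3]); v=(v+v2)/2
    P=de@v; bl=d["th"]+float(d["tag"][1]); rows.append((s,bl,P)); print(s,"bl %.1f th %.1f P %.3f  -grav %.3f"%(bl,d["th"],P,P-s*.36),(d["t"]))
rows=np.array(rows)
def rr(p): return np.r_[(rows[:,2]-(rows[:,0]*p[0]-p[1]*np.sin(np.radians(rows[:,1]+p[2]))))/.02,(p[1]-.26)/.035,(p[0]-.36)/.03]
f=least_squares(rr,[.36,.26,55]);sd=np.sqrt(np.diag(np.linalg.inv(f.jac.T@f.jac)));print("drag,K,down",f.x[0],f.x[1],180-f.x[2],sd, "rms",(f.fun[:-2]*.02).std())
E
python3 eff2.py
```

```text
[-6.3447e+01  1.8000e-02 -4.3270e+00 -4.6947e+01  1.3000e-02 -1.1010e+01
 -2.6110e+00 -1.8410e+00 -8.1700e-01 -5.3800e-01 -4.5300e-01 -1.2500e-01] rms 0.0165
[[0.026, 0.012, 0.001], [-0.028, -0.011, -0.001], [-0.021, -0.015, -0.002], [0.024, 0.014, 0.002], [-0.02, -0.003, 0.0], [0.041, 0.007, 0.001], [-0.02, -0.004, -0.001]]
1 bl 111.7 th -35.7 P 0.153  -grav -0.207 42.0
1 bl 119.7 th -27.7 P 0.390  -grav 0.030 42.5
1 bl 127.7 th -19.7 P 0.466  -grav 0.106 43.0
1 bl 135.7 th -11.7 P 0.501  -grav 0.141 43.5
1 bl 143.7 th -3.7 P 0.404  -grav 0.044 44.0
-1 bl 135.5 th -11.9 P -0.309  -grav 0.051 44.5
-1 bl 127.5 th -19.9 P -0.417  -grav -0.057 45.0
-1 bl 119.5 th -27.9 P -0.359  -grav 0.001 45.5
-1 bl 111.4 th -36.0 P -0.277  -grav 0.083 46.0
drag,K,down 0.3526363228892104 0.2595716632689932 120.73539362716724 [0.0066029  0.02547592 1.57830756] rms 0.08571881887536245
```

```bash
cat > eff3.py <<'E'
exec(open("eff2.py").read().split("rows=[]")[0].replace("print(o.","(o.").replace("print(","str("))
def poly(ds,deg):
    t=np.array([d["th"] for d in ds]);Q=np.array([d["q"] for d in ds]); return [np.polyfit(t,Q[:,j],deg) for j in range(6)]
import sys
DIR={1:[d for d in gr if sg(d)==1],-1:[d for d in gr if sg(d)==-1]}
rows=[]
for d in gr:
    s=sg(d)
    n=min([x for x in fr if sg(x)==s],key=lambda x:abs(x["th"]-d["th"]))
    if abs(n["th"]-d["th"])>2: continue
    de=np.array(d["e"])-n["e"]; de[1:4]-=pred(o.x,d)-pred(o.x,n)
    same=[x for x in gr if sg(x)==s and x["tag"]==d["tag"] and abs(x["t"]-d["t"])<2.6]
    pf=poly(same,min(3,len(same)-1)); v=np.array([np.polyval(np.polyder(c),d["th"]) for c in pf])
    P=de@v; bl=d["th"]+float(d["tag"][1]); rows.append((s,bl,P)); print(s,"bl %.1f th %.1f P %.3f  -grav %.3f"%(bl,d["th"],P,P-s*.36),d["t"],v.round(3),de.round(2))
rows=np.array(rows)
def rr(p): return np.r_[(rows[:,2]-(rows[:,0]*p[0]-p[1]*np.sin(np.radians(rows[:,1]+p[2]))))/.02,(p[1]-.26)/.035,(p[0]-.36)/.03]
f=least_squares(rr,[.36,.26,55]);sd=np.sqrt(np.diag(np.linalg.inv(f.jac.T@f.jac)));print("drag,K,down",f.x[0],f.x[1],180-f.x[2],sd, "rms",(f.fun[:-2]*.02).std())
E
python3 eff3.py
```

```text
1 bl 119.7 th -27.7 P 0.405  -grav 0.045 42.5 [-0.067  1.147  1.235  1.083  0.112 -0.018] [-1.6   2.38 -0.46 -1.67 -0.42  0.52]
1 bl 127.7 th -19.7 P 0.400  -grav 0.040 43.0 [-0.058  1.164  1.271  1.102  0.097 -0.028] [-2.15  3.29 -0.78 -2.27 -0.39  0.59]
1 bl 135.7 th -11.7 P 0.436  -grav 0.076 43.5 [-0.05   1.19   1.322  1.128  0.083 -0.035] [-2.73  4.13 -1.06 -2.8  -0.33  0.62]
1 bl 143.7 th -3.7 P 0.468  -grav 0.108 44.0 [-0.042  1.226  1.389  1.161  0.07  -0.037] [-3.32  4.88 -1.31 -3.27 -0.26  0.61]
-1 bl 135.5 th -11.9 P -0.330  -grav 0.030 44.5 [-0.05   1.187  1.316  1.126  0.084 -0.033] [-1.45  1.72 -1.5  -0.35 -0.74  0.3 ]
-1 bl 127.5 th -19.9 P -0.343  -grav 0.017 45.0 [-0.059  1.163  1.27   1.102  0.098 -0.028] [-0.92  1.13 -1.48  0.23 -0.75  0.28]
-1 bl 119.5 th -27.9 P -0.381  -grav -0.021 45.5 [-0.067  1.147  1.235  1.083  0.112 -0.018] [-0.43  0.42 -1.39  0.84 -0.75  0.22]
drag,K,down 0.3796388855592414 0.234711703278311 120.1639223782631 [0.00746502 0.02930458 2.23350945] rms 0.012621293201898568
```

Request:
play_rows(
  moves=[
    [[0,0,0],[0,0,0],75],
    [[0,0,0],[0,0,0],75],
    [[0,0,0],[0,0,0],50],
    [[0,0,0],[0,0,0],30],
    [[0,0,0],[0,0,0],30],
  ],
)

```text
time: 50.5
ee_pos: [0.5474, 0.0254, 0.2671]
tcp_rot: [-117.9, -0.0, 88.7]
wrist_force: [-1.4, 0.9, 1.5]
opening: 0.0444
```

```bash
python3 lg.py rest;python3 - <<'E'
from h import *
import cv2
c=camera("side"); a=c["img"][60:260,260:460,::-1]; cv2.imwrite("pics/side8z.png",cv2.resize(a,None,fx=3,fy=3,interpolation=cv2.INTER_CUBIC))
E
```

```text
t50.50 tilt -27.88 posang -27.97 r 0.0653 F [-1.37  0.87  1.53] M [0.344 0.475 0.352] tauF -0.033 My 0.482 sum 0.449 open 0.0444 q [  3.9 -22.8 -15.7  69.2  -2.4   4.6] qd [ 0.1 -0.1 -0.2 -0.3  0.   0.1]
eff [ -0.849 -25.434  49.992  -5.127  -0.603   0.189]
```

View pics/side8z.png

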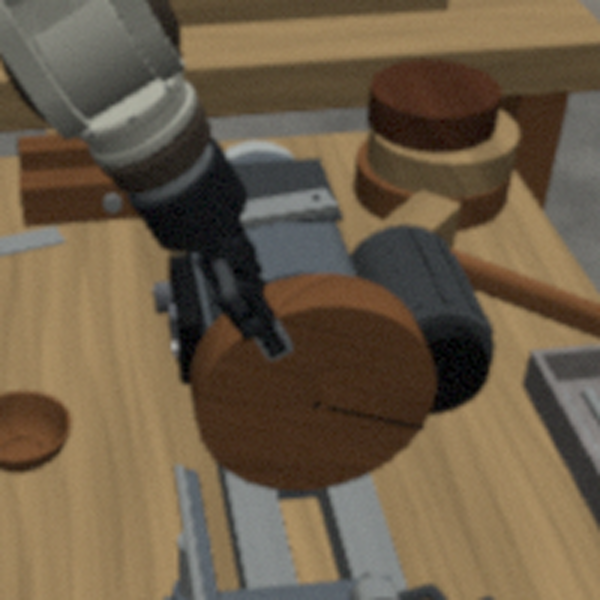

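Request:
play_rows(
  moves=[
    [[1.6,0,0],[0,0,-0.0019],30],
    [[3.2,0,0],[0,0.0001,-0.0037],30],
    [[4.8,0,0],[0,0.0002,-0.0056],30],
    [[6.4,0,0],[0,0.0004,-0.0075],30],
    [[8,0,0],[0,0.0007,-0.0093],30],
  ],
)

```text
time: 51.05
ee_pos: [0.5555, 0.0252, 0.2708]
tcp_rot: [-109.8, -0.0, 88.7]
wrist_force: [-4.9, 1.8, 4.4]
opening: 0.0443
```

```bash
python3 lg.py + 138.7
```

```text
t51.05 tilt -19.80 posang -20.13 r 0.0653 F [-4.9   1.83  4.44] M [0.226 0.841 0.342] tauF -0.203 My 0.845 sum 0.642 open 0.0443 q [  3.4 -13.5  -5.7  78.1  -1.6   4.4] qd [-0.9 18.5 20.2 17.5  1.6 -0.5]
eff [ -1.518 -34.398  46.36   -5.778  -0.697   0.251]
```

Request:
play_rows(
  moves=[
    [[1.6,0,0],[0,0,-0.0019],30],
    [[3.2,0,0],[0,0.0001,-0.0037],30],
    [[4.8,0,0],[0,0.0002,-0.0056],30],
    [[6.4,0,0],[0,0.0004,-0.0075],30],
    [[8,0,0],[0,0.0007,-0.0093],30],
  ],
)

```text
time: 51.55
ee_pos: [0.5643, 0.0251, 0.2734]
tcp_rot: [-101.8, -0.0, 88.7]
wrist_force: [-6.0, 3.4, 5.6]
opening: 0.0445
```

```bash
python3 lg.py + 138.7
```

```text
t51.55 tilt -11.78 posang -12.10 r 0.0654 F [-6.02  3.39  5.6 ] M [0.205 1.049 0.317] tauF -0.312 My 1.053 sum 0.741 open 0.0445 q [ 3.  -4.1  4.7 87.  -0.9  4.2] qd [-0.8 18.9 21.  18.   1.4 -0.6]
eff [ -2.122 -42.216  44.472  -4.995  -0.619   0.287]
```

Request:
play_rows(
  moves=[
    [[1.6,0,0],[0,0,-0.0019],30],
    [[3.2,0,0],[0,0.0001,-0.0037],30],
    [[4.8,0,0],[0,0.0002,-0.0056],30],
    [[6.4,0,0],[0,0.0004,-0.0075],30],
    [[8,0,0],[0,0.0007,-0.0093],30],
  ],
)

```text
time: 52.05
ee_pos: [0.5733, 0.0249, 0.2748]
tcp_rot: [-93.8, 0.0, 88.7]
wrist_force: [-6.3, 5.8, 8.2]
opening: 0.0442
```

```bash
python3 lg.py + 138.7
```

```text
t52.05 tilt -3.77 posang -4.08 r 0.0654 F [-6.32  5.8   8.18] M [0.026 1.269 0.266] tauF -0.382 My 1.269 sum 0.888 open 0.0442 q [ 2.6  5.6 15.5 96.2 -0.3  3.9] qd [-0.7 19.5 22.2 18.5  1.1 -0.6]
eff [ -2.741 -50.504  42.491  -4.106  -0.528   0.288]
```

Request:
play_rows(
  moves=[
    [[-1.6,0,0],[0,0,0.0019],30],
    [[-3.2,0,0],[0,0.0001,0.0037],30],
    [[-4.8,0,0],[0,0.0002,0.0056],30],
    [[-6.4,0,0],[0,0.0004,0.0075],30],
    [[-8,0,0],[0,0.0007,0.0093],30],
  ],
)

```text
time: 52.55
ee_pos: [0.565, 0.0251, 0.2733]
tcp_rot: [-102.0, -0.0, 88.7]
wrist_force: [1.1, 2.3, 3.8]
opening: 0.0443
```

```bash
python3 lg.py - 138.7
```

```text
t52.55 tilt -11.99 posang -11.54 r 0.0651 F [1.13 2.25 3.85] M [0.235 0.304 0.478] tauF 0.119 My 0.308 sum 0.428 open 0.0443 q [ 3.  -4.2  4.5 86.8 -0.9  4.2] qd [  0.7 -19.1 -21.2 -18.1  -1.3   0.5]
eff [ -1.881 -38.99   47.977  -1.256  -0.524   0.412]
```

Request:
play_rows(
  moves=[
    [[-1.6,0,0],[0,0,0.0019],30],
    [[-3.2,0,0],[0,0.0001,0.0037],30],
    [[-4.8,0,0],[0,0.0002,0.0056],30],
    [[-6.4,0,0],[0,0.0004,0.0075],30],
    [[-8,0,0],[0,0.0007,0.0093],30],
  ],
)

```text
time: 53.05
ee_pos: [0.5562, 0.0252, 0.2708]
tcp_rot: [-110.0, -0.0, 88.7]
wrist_force: [1.2, 1.1, 2.6]
opening: 0.0441
```

```bash
python3 lg.py - 138.7
```

```text
t53.05 tilt -20.01 posang -19.58 r 0.0650 F [1.19 1.06 2.64] M [0.308 0.016 0.526] tauF 0.129 My 0.022 sum 0.151 open 0.0441 q [  3.4 -13.6  -5.8  77.8  -1.6   4.4] qd [  1.  -18.6 -20.3 -17.5  -1.5   0.5]
eff [ -1.327 -31.097  49.512  -2.092  -0.572   0.391]
```

Request:
play_rows(
  moves=[
    [[-1.6,0,0],[0,0,0.0019],30],
    [[-3.2,0,0],[0,0.0001,0.0037],30],
    [[-4.8,0,0],[0,0.0002,0.0056],30],
    [[-6.4,0,0],[0,0.0004,0.0075],30],
    [[-8,0,0],[0,0.0007,0.0093],30],
  ],
)

```text
time: 53.55
ee_pos: [0.5479, 0.0254, 0.267]
tcp_rot: [-118.0, -0.0, 88.7]
wrist_force: [3.5, 0.9, 2.1]
opening: 0.0444
```

```bash
python3 lg.py - 138.7; python3 eff3.py; python3 fit2.py
```

```text
t53.55 tilt -28.03 posang -27.66 r 0.0649 F [3.5  0.87 2.12] M [ 0.365 -0.197  0.531] tauF 0.264 My -0.190 sum 0.074 open 0.0444 q [  3.9 -22.9 -15.9  69.1  -2.5   4.6] qd [  1.  -18.4 -19.7 -17.2  -1.8   0.3]
eff [ -0.809 -23.683  51.046  -2.816  -0.605   0.337]
1 bl 119.7 th -27.7 P 0.405  -grav 0.045 42.5 [-0.067  1.147  1.235  1.083  0.112 -0.018] [-1.6   2.38 -0.46 -1.67 -0.42  0.52]
1 bl 127.7 th -19.7 P 0.400  -grav 0.040 43.0 [-0.058  1.164  1.271  1.102  0.097 -0.028] [-2.15  3.29 -0.78 -2.27 -0.39  0.59]
1 bl 135.7 th -11.7 P 0.436  -grav 0.076 43.5 [-0.05   1.19   1.322  1.128  0.083 -0.035] [-2.73  4.13 -1.06 -2.8  -0.33  0.62]
1 bl 143.7 th -3.7 P 0.468  -grav 0.108 44.0 [-0.042  1.226  1.389  1.161  0.07  -0.037] [-3.32  4.88 -1.31 -3.27 -0.26  0.61]
-1 bl 135.5 th -11.9 P -0.330  -grav 0.030 44.5 [-0.05   1.187  1.316  1.126  0.084 -0.033] [-1.45  1.72 -1.5  -0.35 -0.74  0.3 ]
-1 bl 127.5 th -19.9 P -0.343  -grav 0.017 45.0 [-0.059  1.163  1.27   1.102  0.098 -0.028] [-0.92  1.13 -1.48  0.23 -0.75  0.28]
-1 bl 119.5 th -27.9 P -0.381  -grav -0.021 45.5 [-0.067  1.147  
[... 930 characters left out ...]
 0.02610002 1.38455723] rms 0.017405991661937566
bias amp [np.float64(0.885), np.float64(0.899), np.float64(0.888), np.float64(0.931), np.float64(0.892), np.float64(0.937)]
all n 75 L 0.2031 K 0.274 down 125.7 +- 4.9 cx -0.0009 cz -0.0008 c0 -0.018 rms 0.131
last grip n 42 L 0.1965 K 0.267 down 117.9 +- 6.8 cx -0.0002 cz -0.0001 c0 -0.001 rms 0.129
earlier n 33 L 0.2065 K 0.261 down 133.9 +- 7.9 cx -0.0003 cz -0.0006 c0 -0.003 rms 0.123
+ n 39 L 0.1997 K 0.281 down 120.7 +- 7.6 cx -0.0004 cz -0.0001 c0 0.005 rms 0.127
- n 36 L 0.2061 K 0.259 down 131.3 +- 6.2 cx -0.0002 cz -0.0005 c0 -0.015 rms 0.129
no stressed n 57 L 0.1996 K 0.290 down 119.7 +- 5.6 cx -0.0004 cz -0.0002 c0 0.005 rms 0.129
```

Request:
play_rows(
  moves=[
    [[2.4,0,0],[0,0.0001,-0.0027],30],
    [[4.8,0,0],[0,0.0002,-0.0055],30],
    [[7.2,0,0],[0,0.0005,-0.0082],30],
    [[9.6,0,0],[0,0.0009,-0.0109],30],
    [[12,0,0],[0,0.0014,-0.0136],30],
  ],
)

```text
time: 54.05
ee_pos: [0.5595, 0.0252, 0.2718]
tcp_rot: [-105.7, 0.0, 88.7]
wrist_force: [-6.3, 2.7, 4.6]
opening: 0.0446
```

Request:
play_rows(
  moves=[
    [[0,0,0],[0,0,0],30],
    [[0,0,0],[0,0,0],30],
    [[0,0,0],[0,0,0],30],
    [[0,0,0],[0,0,0],30],
    [[0,0,0],[0,0,0],30],
  ],
)

```text
time: 54.55
ee_pos: [0.5598, 0.0251, 0.2719]
tcp_rot: [-105.9, 0.0, 88.7]
wrist_force: [-3.0, 3.3, 5.5]
opening: 0.044
```

```bash
python3 lg.py rest;python3 - <<'E'
from h import *
import cv2
c=camera("side"); a=c["img"][60:260,260:460,::-1]; cv2.imwrite("pics/side9z.png",cv2.resize(a,None,fx=3,fy=3,interpolation=cv2.INTER_CUBIC));cv2.imwrite("pics/side9.png",c["img"][:,:,::-1])
cv2.imwrite("pics/top9.png",camera("top")["img"][:,:,::-1])
E
python3 lg.py rest
```

```text
t54.55 tilt -15.87 posang -16.31 r 0.0650 F [-2.96  3.3   5.49] M [-0.009  1.07   0.539] tauF -0.088 My 1.069 sum 0.981 open 0.0440 q [ 3.2 -8.9 -0.7 82.4 -1.2  4.3] qd [ 0.  -0.1  0.  -0.2 -0.   0.2]
eff [ -2.373 -36.499  47.359  -4.211  -0.554   0.524]
t54.65 tilt -15.88 posang -16.30 r 0.0650 F [-2.87  3.5   5.39] M [0.104 1.139 0.567] tauF -0.085 My 1.140 sum 1.056 open 0.0445 q [ 3.2 -8.9 -0.7 82.4 -1.2  4.3] qd [ 0.  -0.1  0.1 -0.1 -0.   0. ]
eff [ -2.438 -36.466  47.322  -4.21   -0.58    0.523]
```

View pics/side9z.png

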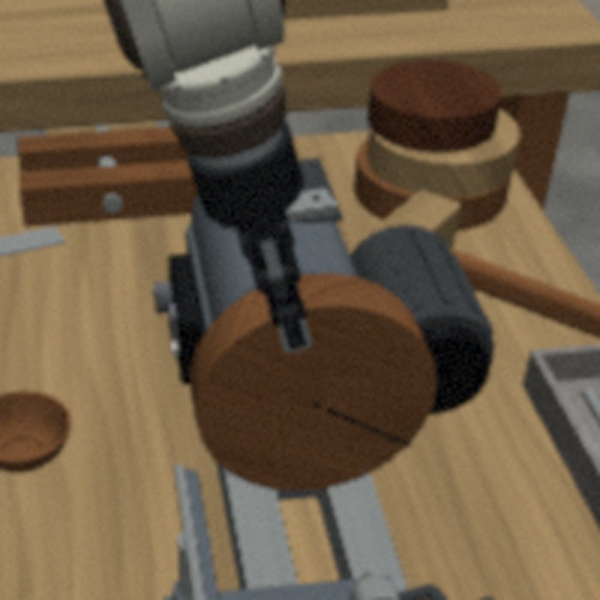

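View pics/side9.png

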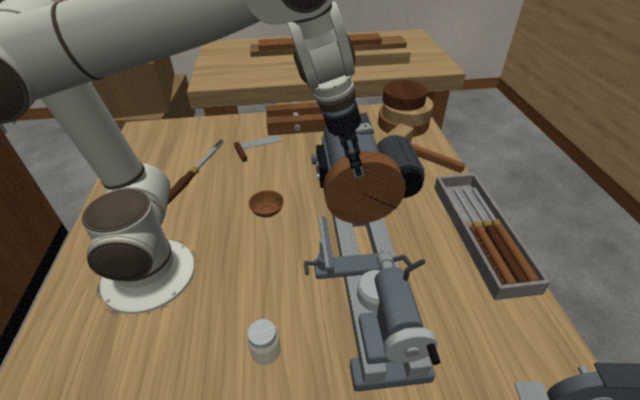

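```bash
python3 -c "
from workcell import job_done;print(job_done())"
```

```text
the job is handed in; nothing more can be done
None
```

I turned the blank to where I judged the heavy side to be straight down and handed it in with the gripper still holding the rim (50 N grip command). The clock was at about 54.7 s of the 72 s allowed. No verdict came back, so whether it passed is unknown.

**Where the heavy side is:** I pinched the rim, turned it through about 190° and swept back and forth around the bottom. That gave two estimates of the blank angle that puts the heavy side down:

| Measurement | Blank angle for heavy side down |
|---|---|
| Arm joint torques, compared with the same sweeps in free air | about 122°, fit ±1.4° |
| Wrist force sensor (noisier) | about 126° ± 5° |

- **Disagreement:** the wrist data split by subset ranged from 118° to 134°. I followed the joint-torque value.
- **Plausibility:** the joint-torque fit gave a drag of 0.37 N m, against the 0.36 N m you stated.

**Final check:** the blank stands at about 122–123°, by both the tool angle and the pencil line in the side picture. The pencil line is on the far side, pointing below level. The joints were still, the finger opening was 44.5 mm on the 45 mm thick rim, and the wrist force was about 7 N. In the last side picture the jar, bowl and tin were where they started. The bar was partly behind the arm and looked unmoved.

**Along the way:** one grasp slipped about 3 mm radially, with up to about 31 N at the wrist. Another closed 8° off and was redone. I re-read the pencil line after each regrasp so the angle stayed correct.

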